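# Refill the spacer jar on the counting scale of a loudspeaker line

## Task

Refill the yellow jar with brass spacers: move the loudspeaker driver off the scale's small pan and stand it, cone up, on the pink foam pad; stand the jar in the middle of the pan with the green funnel in its mouth, and gather every spilled spacer from the bench into the white dish with those already there. Only then tip the dish over the funnel so that all the spacers pour into the jar. Finish by hanging the funnel back in its black parking ring and setting the empty dish level on its dark mat, with the full jar left upright in the middle of the pan and the tape, glue bottle and screwdriver left where they are.

Things in the scene. Friction and masses are not known exactly. Their poses are not given: they have to be found in the camera images.
- scale: white counting scale, fixed; low body 150 (x) x 160 (y) x 24 high, on it a raised round steel pan 72 diameter whose top is 36 above the bench; origin under the centre of the body, directly below the pan centre
- scale_pan (a point): centre of the pan's flat top face, 36 above the bench
- driver: small black loudspeaker driver standing magnet down on the pan at the start; magnet 46 diameter (lowest 18 mm), rim flange 62 diameter from 30 to 40 above the underside, 40 high; origin at the centre of the underside, z up through the cone; 0.2 kg
- foam_pad: pink foam pad 180 (x) x 140 (y) x 3 thick, fixed to the bench; origin at the centre of the underside, top 3 above it. It and the dark mat may change sides
- jar: yellow open jar, 58 outside diameter, 75 high, wall 4, floor 5 thick, inside about 49 wide; origin at the centre of the underside, z along its axis to the mouth; 0.2 kg. It and the parking ring may change sides
- holder: black parking ring for the funnel, fixed to the bench, outside diameter 68, bore 53, 50 high; origin at the centre of the underside
- funnel: green funnel, 70 high: spout 38 outside, 32 inside diameter, 20 long, then a cone to 112 diameter at the rim; origin at the centre of the spout's lower end, z up to the mouth. Grip fin outside the rim along its +x: 10 thick (y), 55 to 85 out from the axis, 50 to 95 above the origin. Resting in the ring its origin is 20 above the bench, in the jar about 47 above the jar's; 0.1 kg
- funnel_fin (a point): grip point in the fin, 70 out from the funnel axis, 80 above the funnel's origin, 15 below the fin's top
- funnel_mouth (a point): centre of the funnel's upper rim plane
- dish: white parts dish, pouring lip at its own -x end, upright red grip fin at its +x end; floor 75 x 60, 4 thick, walls 22 high (54 inside width), the floor rises at 18 degrees over the last 24 mm to the open lip; origin at the underside of the floor's centre, z up; 0.09 kg. Fin 12 thick (y), x from 41.5 to 75.5, 58 high
- dish_lip (a point): middle of the dish's pouring edge: 61 along the dish's -x, 12 above the underside
- dish_fin (a point): grip point in the dish's fin, 58.5 along +x, 45 above the underside, 13 below the fin's top
- dish_mat: dark rubber mat on which the dish stands at the start, 180 (x) x 140 (y) x 3 thick, fixed; origin at the centre of the underside
- spacer0: brass hexagonal spacer, 13 across flats, 13 long, 14 g; origin at its centre, z along its length, own x normal to a pair of flats; starts standing on the bench; may be absent
- spacer1: brass hexagonal spacer, 13 across flats, 13 long, 14 g; origin at its centre, z along its length, own x normal to a pair of flats; starts standing on the bench; may be absent
- spacer2: brass hexagonal spacer, 13 across flats, 13 long, 14 g; origin at its centre, z along its length, own x normal to a pair of flats; starts standing on the bench; may be absent
- spacer3: brass hexagonal spacer, 13 across flats, 13 long, 14 g; origin at its centre, z along its length, own x normal to a pair of flats; starts standing on the bench; may be absent
- spacer4: brass hexagonal spacer, 13 across flats, 13 long, 14 g; origin at its centre, z along its length, own x normal to a pair of flats; starts in the dish
- spacer5: brass hexagonal spacer, 13 across flats, 13 long, 14 g; origin at its centre, z along its length, own x normal to a pair of flats; starts in the dish
- tape: roll of yellow tape, 56 diameter, 18 high, lying on the bench; leave alone
- glue: white glue bottle with red cap, 40 diameter, 110 high; leave alone
- screwdriver: screwdriver 120 long lying on the bench; leave alone

How it is judged (in metres and radians):
On the way, in this order (a step that is already met when the one before it is completed fails the run):
1. the driver stands on the foam pad, off the scale (x of driver in the frame of foam_pad between -0.075 and 0.075 m and y of driver in the frame of foam_pad between -0.055 and 0.055 m and z of driver in the frame of foam_pad between -0.003 and 0.009 m and angle between driver's own z axis and vertical below 0.1 rad), for 0.2 s.
2. ready to pour: the jar stands in the middle of the pan with the funnel in its mouth, and all the spacers are in the dish (horizontal distance between jar and scale_pan below 0.012 m and angle between jar's own z axis and vertical below 0.08 rad and z of jar in the frame of scale_pan between -0.004 and 0.005 m and horizontal distance between funnel and jar below 0.008 m and angle between funnel's own z axis and vertical below 0.12 rad and z of funnel in the frame of jar between 0.035 and 0.054 m and x of spacer0 in the frame of dish between -0.062 and 0.04 m and y of spacer0 in the frame of dish between -0.03 and 0.03 m and z of spacer0 in the frame of dish between 0 and 0.045 m and x of spacer1 in the frame of dish between -0.062 and 0.04 m and y of spacer1 in the frame of dish between -0.03 and 0.03 m and z of spacer1 in the frame of dish between 0 and 0.045 m and x of spacer2 in the frame of dish between -0.062 and 0.04 m and y of spacer2 in the frame of dish between -0.03 and 0.03 m and z of spacer2 in the frame of dish between 0 and 0.045 m and x of spacer3 in the frame of dish between -0.062 and 0.04 m and y of spacer3 in the frame of dish between -0.03 and 0.03 m and z of spacer3 in the frame of dish between 0 and 0.045 m and x of spacer4 in the frame of dish between -0.062 and 0.04 m and y of spacer4 in the frame of dish between -0.03 and 0.03 m and z of spacer4 in the frame of dish between 0 and 0.045 m and x of spacer5 in the frame of dish between -0.062 and 0.04 m and y of spacer5 in the frame of dish between -0.03 and 0.03 m and z of spacer5 in the frame of dish between 0 and 0.045 m), for 0.2 s.
3. the dish is tipped with its lip over the funnel's mouth, the funnel being in the jar (horizontal distance between funnel and jar below 0.008 m and angle between funnel's own z axis and vertical below 0.12 rad and z of funnel in the frame of jar between 0.035 and 0.054 m and angle between dish's own z axis and vertical above 0.6 rad and horizontal distance between dish_lip and funnel_mouth below 0.056 m and height (world z) of dish_lip above 0.1 m), for 0.05 s.
4. all the spacers are in the jar, under the funnel, the jar still on the pan (horizontal distance between jar and scale_pan below 0.012 m and angle between jar's own z axis and vertical below 0.08 rad and z of jar in the frame of scale_pan between -0.004 and 0.005 m and horizontal distance between funnel and jar below 0.008 m and angle between funnel's own z axis and vertical below 0.12 rad and z of funnel in the frame of jar between 0.035 and 0.054 m and x of spacer0 in the frame of jar between -0.027 and 0.027 m and y of spacer0 in the frame of jar between -0.027 and 0.027 m and z of spacer0 in the frame of jar between 0.003 and 0.05 m and x of spacer1 in the frame of jar between -0.027 and 0.027 m and y of spacer1 in the frame of jar between -0.027 and 0.027 m and z of spacer1 in the frame of jar between 0.003 and 0.05 m and x of spacer2 in the frame of jar between -0.027 and 0.027 m and y of spacer2 in the frame of jar between -0.027 and 0.027 m and z of spacer2 in the frame of jar between 0.003 and 0.05 m and x of spacer3 in the frame of jar between -0.027 and 0.027 m and y of spacer3 in the frame of jar between -0.027 and 0.027 m and z of spacer3 in the frame of jar between 0.003 and 0.05 m and x of spacer4 in the frame of jar between -0.027 and 0.027 m and y of spacer4 in the frame of jar between -0.027 and 0.027 m and z of spacer4 in the frame of jar between 0.003 and 0.05 m and x of spacer5 in the frame of jar between -0.027 and 0.027 m and y of spacer5 in the frame of jar between -0.027 and 0.027 m and z of spacer5 in the frame of jar between 0.003 and 0.05 m), for 0.2 s.
At the end, for the whole second after the job is handed in: Driver cone up on the foam pad; jar upright within 12 mm of the pan's centre with every spacer in it below 50 mm; funnel upright, seated in its ring within 8 mm; dish level on its mat (tilts under 0.08 to 0.12 rad); all released and at rest (all of step 1 and horizontal distance between jar and scale_pan below 0.012 m and angle between each of jar, dish's own z axis and vertical below 0.08 rad and z of jar in the frame of scale_pan between -0.004 and 0.005 m and x of spacer0 in the frame of jar between -0.027 and 0.027 m and y of spacer0 in the frame of jar between -0.027 and 0.027 m and z of spacer0 in the frame of jar between 0.003 and 0.05 m and x of spacer1 in the frame of jar between -0.027 and 0.027 m and y of spacer1 in the frame of jar between -0.027 and 0.027 m and z of spacer1 in the frame of jar between 0.003 and 0.05 m and x of spacer2 in the frame of jar between -0.027 and 0.027 m and y of spacer2 in the frame of jar between -0.027 and 0.027 m and z of spacer2 in the frame of jar between 0.003 and 0.05 m and x of spacer3 in the frame of jar between -0.027 and 0.027 m and y of spacer3 in the frame of jar between -0.027 and 0.027 m and z of spacer3 in the frame of jar between 0.003 and 0.05 m and x of spacer4 in the frame of jar between -0.027 and 0.027 m and y of spacer4 in the frame of jar between -0.027 and 0.027 m and z of spacer4 in the frame of jar between 0.003 and 0.05 m and x of spacer5 in the frame of jar between -0.027 and 0.027 m and y of spacer5 in the frame of jar between -0.027 and 0.027 m and z of spacer5 in the frame of jar between 0.003 and 0.05 m and horizontal distance between funnel and holder below 0.008 m and angle between funnel's own z axis and vertical below 0.12 rad and z of funnel in the frame of holder below 0.027 m and x of dish in the frame of dish_mat between -0.07 and 0.07 m and y of dish in the frame of dish_mat between -0.055 and 0.055 m and z of dish in the frame of dish_mat between -0.003 and 0.009 m and linear speed of each of driver, jar, funnel, dish below 0.02 m/s); the robot touches nothing.
It fails at once if the tape is pushed more than 4 cm (distance of tape from where it was at the start of the episode above 0.04 m).
It fails at once if the glue is pushed more than 4 cm (distance of glue from where it was at the start of the episode above 0.04 m).
It fails at once if the screwdriver is pushed more than 4 cm (distance of screwdriver from where it was at the start of the episode above 0.04 m).
Of spacer0, spacer1, spacer2, spacer3 only 2 to 4 are there at a start; the rules pass over those that are not, and their reading is None.
At some moment in a run one of spacer0, spacer1, spacer2, spacer3 may be knocked a few centimetres aside while the robot is not near it.
It also fails if it takes over 210 s, if anything falls off the work surface, if the arm or the gripper's body presses on something with over 40 N, if the wrist force passes 120 N, or if a joint passes its speed limit or range.

## Robot

A 6-joint arm with a two-finger parallel gripper is mounted at the origin on the work surface. World frame = base frame: x ahead of the robot, y to its left, z up, the work surface at z = 0. Lengths are in m, angles in degrees, forces in N, time in s.
With the tool pointing down it reaches from about 0.375 to 0.9 m from the base axis. Payload 3.1 kg.
Tool frame: the origin (TCP) lies at the very end of the fingers, on their centre line; the grasp point (between the pads) lies 19 mm behind it (bot.tcp_to_grasp is the distance from the TCP to the grasp point, in m); z points along the fingers, y is the line along which they close (so a half turn about z gives the same grasp; the last joint's range is limited). The gripper opens to 87 mm and grips with 3 to 60 N. Pads are 19 mm wide; open, the fingers measure 117 mm over their backs; the gripper's body (75 mm by 190 mm) begins 51 mm behind the grasp point.
Start: joints at [58.585, 30.224, 82.088, -0, 67.689, -10.227], TCP at [0.226, 0.583, 0.189] pointing down, gripper open.
Joint ranges: [-176.69, 176.69], [-43.24, 126.21], [12.49, 139.97], [-82, 262], [0, 151.66], [-163.58, 163.58]. Speed limits (degrees/s): [159.86, 159.86, 180, 180, 180, 180].

## Interface

Orientations are given as a 3x3 rotation matrix whose columns are the frame's x, y, z axes.
In Python, from rig import telemetry, capture, camera_info, job, bot gives the robot as it stands. The module is installed in compiled form; this text tells all that it offers.
- The arm moves only by the tool carry_out, never from a script. Its argument "deltas" is a list that holds one entry, the list of rows, each a list of 7 numbers: the shift along the tool's x, y, z scaled (see below), then the turn, a rotation vector about the tool's x, y, z scaled (see below), then the closure, from -1 (fully open) to 1 (shut). In form: [[[dx, dy, dz, ax, ay, az, claw], ...]]. A call has exactly 10 rows; each row is the pose to reach, as a shift and turn from the pose commanded when the call began, along the tool's axes at that moment, turning the shorter way round; what a row does not reach only later rows make up. The controller multiplies each number of a shift by 15 cm and each number of a turn by 360 degrees. A row lasts 1/12 s, in which the tool goes at most 41.7 mm and 7.16 degrees, less where a joint would pass 70% of its speed; a pose out of reach is approached as far as the arm can. A call with a number of a shift or a turn outside -1 to 1 is refused whole. A call with a gripper value outside its range is refused whole. The fingers move at their own pace and stop on an object; the grip force is fixed at half the most. Time passes only in rows, so rows that repeat a pose let the fingers close, or fill a call up. It gives the time, the measured TCP pose, the force, the opening and the grip force at its end, in the units of the state.
- telemetry.read_state(): the state, without advancing time (a new reading comes with each control period).
- capture(name): name is "side" or "top"; returns the picture (420x560x3 uint8, red, green, blue); there is no depth.
- camera_info(name): a dict with "mtx" (3x3 intrinsics, pixels), "cam_to_world" (4x4, takes a point from camera to world coordinates). Camera axes: x right, y down, z forward; pixel columns grow to the right and rows downward; lengths in m; the calibration is good to about 2 mm. A picture is of the moment at which its call begins. camera_info takes no time and is no camera call.
- job.hand_in(): hands the job in; it is judged then, once.
The state is a dict: "time_s": time; "joint_positions": joint angles; "qvel": joint speeds; "tau": joint torques, N m; "position": TCP position; "tcp_rot": TCP orientation; "force": force on the tool from outside, world axes, zero at the start; "moment": the same for the moment, N m; "opening": opening from 0.0 (shut) to 1.0 (fully open); "grasp_force": force on a finger pad.
Only numpy, scipy, OpenCV 4.12 (cv2) and the standard library are available. Lean on these libraries where they do the work, as an engineer would, in place of code of your own. Each camera call takes 0.05 s, during which the arm holds its last target. There are 200 camera calls.

## Working session

There is one attempt and no reset: what is moved stays moved. The work goes in short steps, Python scripts to look and compute and a tool call to move; the robot and the scene stay as the last step left them, time stands still between calls to the robot, and variables do not carry over. Pictures are saved under pics/ and viewed, at most 14 in all, crops included, and the job is handed in when it is done.

Besides the shell and the picture viewer there is one more tool, called by a JSON object that holds its "name" and its "arguments", one argument or row to a line. carry_out: Moves the arm, as the interface text tells. Its arguments: {"type":"object","properties":{"deltas":{"type":"array","items":{"type":"array","items":{"type":"array","items":{"type":"number"}}}}},"required":["deltas"]}

```bash
mkdir -p pics
cat > h.py <<'E'
import numpy as np, cv2
from rig import telemetry, capture, camera_info, job, bot
def snap(cam,name,crop=None,s=1):
    im=capture(cam)[:,:,::-1]
    np.save('pics/'+name+'.npy',im)
    if crop: u0,v0,u1,v1=crop; im=im[v0:v1,u0:u1]
    cv2.imwrite('pics/'+name+'.png',cv2.resize(im,None,fx=s,fy=s,interpolation=cv2.INTER_CUBIC))
def ray(cam,u,v,z):
    c=camera_info(cam);M=np.array(c['cam_to_world']);d=M[:3,:3]@np.linalg.solve(np.array(c['mtx']),[u,v,1]);o=M[:3,3]
    return o+d*(z-o[2])/d[2]
def proj(cam,p):
    c=camera_info(cam);M=np.linalg.inv(np.array(c['cam_to_world']));q=np.array(c['mtx'])@(M[:3,:3]@p+M[:3,3]);return q[:2]/q[2]
E
python3 - <<'E'
from h import *
snap('top','t0',s=1.4);snap('side','s0',s=1.4)
s=telemetry.read_state();print(s)
for c in('top','side'):print(camera_info(c))
E
```

```text
{'time_s': 0.1, 'joint_positions': array([ 5.85855337e+01,  3.02724159e+01,  8.21515241e+01, -1.10425216e-03,
        6.76900893e+01, -1.02267740e+01]), 'qvel': array([ 0.09968234, -0.11352574, -0.19170748, -0.12362802, -0.06931817,
       -0.00050379]), 'tau': array([-5.22192186e-04, -4.40986776e+01, -1.77150840e+01,  6.34365133e-02,
        5.33846312e-02, -6.44284455e-05]), 'position': array([0.22546437, 0.5821085 , 0.18766893]), 'tcp_rot': array([[-9.32403939e-01,  3.61416449e-01, -1.02211816e-03],
       [ 3.61417738e-01,  9.32402436e-01, -1.70775620e-03],
       [ 3.35814281e-04, -1.96173024e-03, -9.99998019e-01]]), 'force': array([ 0.76618946, -0.27777374,  0.44409746]), 'moment': array([0.00627882, 0.01554408, 0.00910681]), 'grasp_force': 0.0, 'opening': 1.0014170224628467}
{'mtx': array([[448.36558288,   0.        , 282.62074541],
       [  0.        , 448.36558288, 207.17087021],
       [  0.        ,   0.        ,   1.        ]]), 'cam_to_world': array([[ 0.01088544, -0.99265068,  0.12052445,  0.42701111],
       [-0.99955347, -0.00744761,  0.02893768, -0.03069225],
       [-0.02782739, -0.12078563, -0.9922885 ,  1.23690298],
       [ 0.        ,  0.        ,  0.        ,  1.        ]])}
{'mtx': array([[523.54453206,   0.        , 276.0095388 ],
       [  0.        , 523.54453206, 210.71305688],
       [  0.        ,   0.        ,   1.        ]]), 'cam_to_world': array([[ 0.80582187, -0.40589167,  0.43116478,  0.08308791],
       [-0.59214078, -0.54677454,  0.59195177, -0.70580285],
       [-0.00451837, -0.73231793, -0.68094789,  0.88416344],
       [ 0.        ,  0.        ,  0.        ,  1.        ]])}
```

View pics/t0.png

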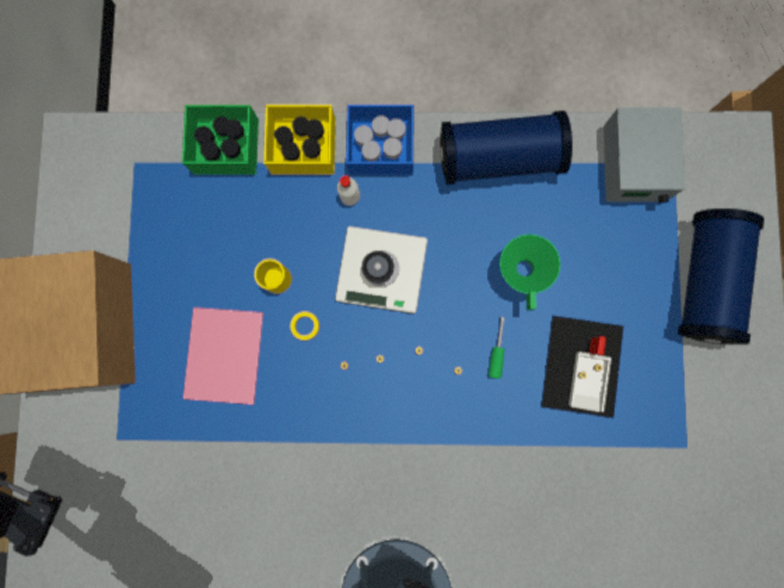

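View pics/s0.png

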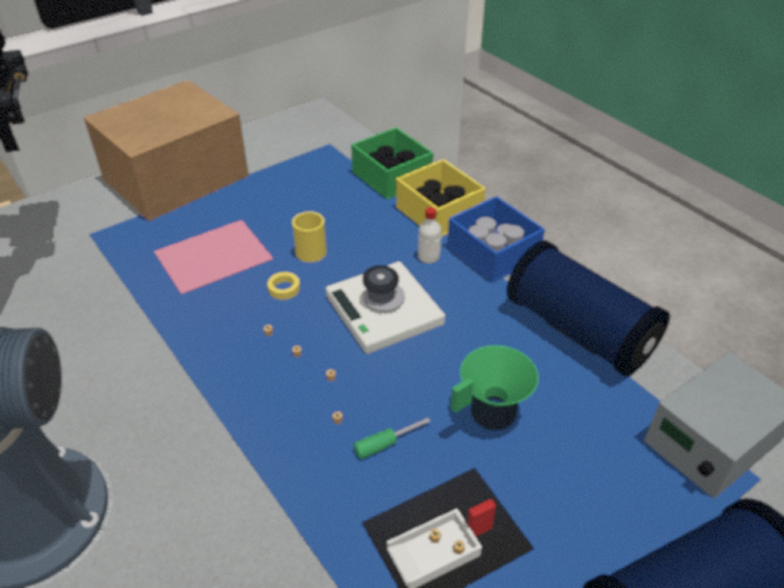

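The top picture shows the driver on the scale at (378,267), jar at (272,276) and four spacers at about (344,365), (380,359), (419,351) and (458,371). It also shows the funnel at (530,265) with its fin pointing down the image, the dish at (590,375) and the pad at (223,356), all in px of the 1.4x view. Next I'll enlarge.

Run:
```python
from h import *
im=np.load('pics/t0.npy')
for n,(u0,v0,u1,v1) in dict(a=(120,155,320,295),b=(310,155,450,305)).items():
    s=4 if n=='a' else 4
    cv2.imwrite(f'pics/t0{n}.png',cv2.resize(im[v0:v1,u0:u1],None,fx=s,fy=s,interpolation=cv2.INTER_CUBIC))
```

```text
(no output)
```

View pics/t0a.png

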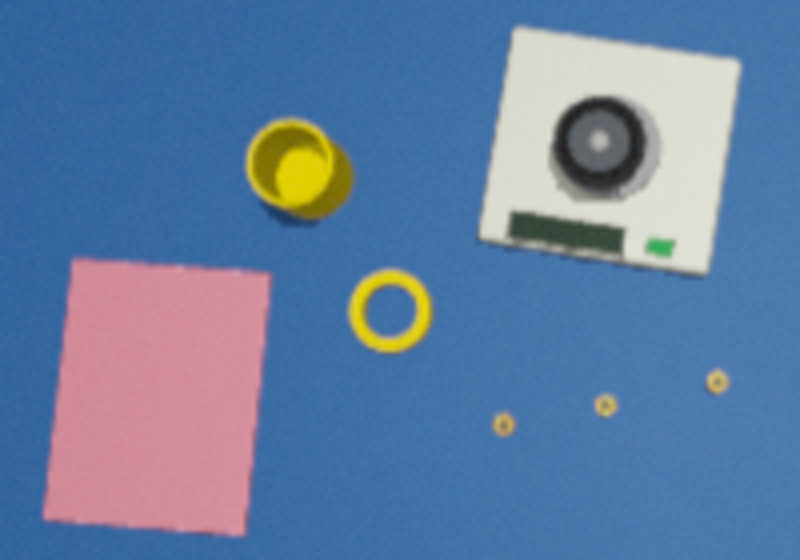

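View pics/t0b.png

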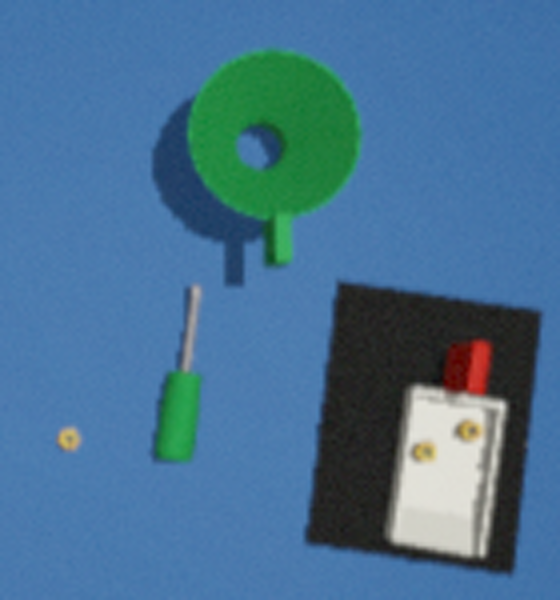

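The crops show (4x px) spacers at a(503,424), a(606,405), a(717,381) and b(69,438). The jar mouth is at a(291,163), the driver rim at a(600,141), the funnel rim at b(274,133) with its fin end at b(281,264), the red fin top at b(481,366), and the mat and pad corners are clear.

```bash
cat >> h.py <<'E'
def px(crop,x,y,s=4): return (crop[0]+(x+.5)/s-.5, crop[1]+(y+.5)/s-.5)
def W(x,y,z,crop,cam='top'):
    return ray(cam,*px(crop,x,y),z)
E
python3 - <<'E'
from h import *
np.set_printoptions(precision=4,suppress=True)
A=(120,155);B=(310,155)
for i,(x,y,c) in enumerate([(503.5,424,A),(606,405,A),(717,381,A),(69,438,B)]): p=W(x,y,.013,c);print('sp',i,p[:2],np.hypot(*p[:2]))
print('jar',W(291,163,.075,A));print('driver',W(600,141,.076,A))
q=[W(*k,.024,A) for k in [(514,26),(740,61),(709,274),(480,240)]];print('scale',np.mean(q,0),np.degrees(np.arctan2(*(q[0]-q[3])[[1,0]])),np.linalg.norm(q[0]-q[3]),np.linalg.norm(q[0]-q[1]))
print('pan',W(607,149,.036,A))
q=[W(*k,.003,A) for k in [(72,258),(271,272),(245,536),(43,520)]];print('pad',np.mean(q,0),np.degrees(np.arctan2(*(q[0]-q[3])[[1,0]])),np.linalg.norm(q[0]-q[3]))
q=[W(*k,.003,B) for k in [(340,282),(541,312),(513,573),(306,544)]];print('mat',np.mean(q,0),np.degrees(np.arctan2(*(q[0]-q[3])[[1,0]])),np.linalg.norm(q[0]-q[3]))
f=W(274.5,133,.09,B);e=W(281,264,.115,B);print('funnel',f,e,np.linalg.norm((e-f)[:2]),np.degrees(np.arctan2(*(e-f)[[1,0]])))
b=[W(412,384,.025,B),W(507,400,.025,B)];l=[W(388,543,.025,B),W(487,557,.025,B)]
d=np.mean(b,0)-np.mean(l,0);print('dish',np.mean(b,0),np.mean(l,0),np.linalg.norm(d),np.degrees(np.arctan2(d[1],d[0])))
t=W(491,341,.061,B),W(473,341,.061,B),W(489,392,.061,B);print('fin',t)
print('tape',W(391,311,.018,A)); print('in dish',W(468,430,.02,B),W(425,452,.02,B))
print('sd',W(195,286,.005,B),W(175,460,.01,B))
# side view checks, pixels from 1.4x image
for n,u,v,z in[('jar',310,219,.075),('driver',380,274,.076),('funnel',499,377,.09),('sp0',268,327,.013),('sp3',337,415,.013),('glue',431,215,.11)]:
    print('side',n,ray('side',u/1.4,v/1.4,z))
E
```

```text
sp 0 [0.4286 0.1043] 0.44108613965217824
sp 1 [0.4421 0.0348] 0.44350506000328555
sp 2 [ 0.4591 -0.0404] 0.46091539821715294
sp 3 [ 0.4216 -0.1163] 0.4373135456815057
jar [0.5977 0.2414 0.075 ]
driver [0.6135 0.0378 0.076 ]
scale [0.616  0.0335 0.024 ] -7.7364219073984435 0.15034612629656188 0.15809446447439837
pan [0.6144 0.0353 0.036 ]
pad [0.4456 0.3451 0.003 ] -3.485550601912362 0.1807617009899248
mat [ 0.4318 -0.3576  0.003 ] -8.3906657860566 0.17910413923188728
funnel [ 0.6182 -0.2431  0.09  ] [ 0.5313 -0.2413  0.115 ] 0.08699566041936337 178.80403958757822
dish [ 0.4549 -0.3752  0.025 ] [ 0.351 -0.358  0.025] 0.10538812811831501 -9.396503173762072
fin (array([ 0.4872, -0.3862,  0.061 ]), array([ 0.4871, -0.3746,  0.061 ]), array([ 0.4543, -0.3839,  0.061 ]))
tape [0.5044 0.1824 0.018 ]
in dish [ 0.4298 -0.3816  0.02  ] [ 0.4149 -0.3528  0.02  ]
sd [ 0.5258 -0.2031  0.005 ] [ 0.4076 -0.1879  0.01  ]
side jar [0.6041 0.245  0.075 ]
side driver [0.6167 0.0446 0.076 ]
side funnel [ 0.613  -0.2484  0.09  ]
side sp0 [0.4296 0.1061 0.013 ]
side sp3 [ 0.4209 -0.1156  0.013 ]
side glue [0.7584 0.0868 0.11  ]
```

{"name": "carry_out", "arguments": {
  "deltas": [
    [[-0.1,-0.25,0,0,0,-0.018,-1],[-0.2,-0.5,0,0,0,-0.036,-1],[-0.3,-0.75,0,0,0,-0.05,-1],[-0.337,-0.87,0,0,0,-0.0589,-1],[-0.337,-0.87,0,0,0,-0.0589,-1],[-0.337,-0.87,0,0,0,-0.0589,-1],[-0.337,-0.87,0,0,0,-0.0589,-1],[-0.337,-0.87,0,0,0,-0.0589,-1],[-0.337,-0.87,0,0,0,-0.0589,-1],[-0.337,-0.87,0,0,0,-0.0589,-1]]
  ]
}}

```text
time_s: 0.93
position: [0.2259, 0.4437, 0.1884]
tcp_rot: [[-1.0, -0.001, 0.0], [-0.001, 1.0, 0.0], [-0.0, 0.0, -1.0]]
force: [-0.1, -0.2, 0.4]
opening: 0.998
grasp_force: 0.0
```

{"name": "carry_out", "arguments": {
  "deltas": [
    [[-0.17,-0.18,0,0,0,0,-1],[-0.35,-0.36,0,0,0,0,-1],[-0.52,-0.54,0,0,0,0,-1],[-0.7,-0.72,0,0,0,0,-1],[-0.866,-0.893,0,0,0,0,-1],[-0.866,-0.893,0,0,0,0,-1],[-0.866,-0.893,0,0,0,0,-1],[-0.866,-0.893,0,0,0,0,-1],[-0.866,-0.893,0,0,0,0,-1],[-0.866,-0.893,0,0,0,0,-1]]
  ]
}}

```text
time_s: 1.77
position: [0.3546, 0.3099, 0.1885]
tcp_rot: [[-1.0, -0.003, -0.001], [-0.003, 1.0, 0.0], [0.001, 0.0, -1.0]]
force: [-0.1, 0.5, 0.4]
opening: 0.999
grasp_force: 0.0
```

{"name": "carry_out", "arguments": {
  "deltas": [
    [[-0.17,-0.18,0,0,0,0,-1],[-0.35,-0.36,0,0,0,0,-1],[-0.52,-0.54,0,0,0,0,-1],[-0.7,-0.72,0,0,0,0,-1],[-0.866,-0.893,0,0,0,0,-1],[-0.866,-0.893,0,0,0,0,-1],[-0.866,-0.893,0,0,0,0,-1],[-0.866,-0.893,0,0,0,0,-1],[-0.866,-0.893,0,0,0,0,-1],[-0.866,-0.893,0,0,0,0,-1]]
  ]
}}

```text
time_s: 2.6
position: [0.4842, 0.1763, 0.1885]
tcp_rot: [[-1.0, -0.003, -0.001], [-0.003, 1.0, 0.0], [0.001, 0.0, -1.0]]
force: [0.4, -0.1, -0.3]
opening: 1.0
grasp_force: 0.0
```

{"name": "carry_out", "arguments": {
  "deltas": [
    [[-0.17,-0.18,0,0,0,0,-1],[-0.35,-0.36,0,0,0,0,-1],[-0.52,-0.54,0,0,0,0,-1],[-0.7,-0.72,0,0,0,0,-1],[-0.866,-0.893,0,0,0,0,-1],[-0.866,-0.893,0,0,0,0,-1],[-0.866,-0.893,0,0,0,0,-1],[-0.866,-0.893,0,0,0,0,-1],[-0.866,-0.893,0,0,0,0,-1],[-0.866,-0.893,0,0,0,0,-1]]
  ]
}}

```text
time_s: 3.43
position: [0.6143, 0.0427, 0.1886]
tcp_rot: [[-1.0, -0.002, -0.001], [-0.002, 1.0, 0.0], [0.001, 0.0, -1.0]]
force: [-0.6, -0.9, -0.2]
opening: 0.999
grasp_force: 0.0
```

{"name": "carry_out", "arguments": {
  "deltas": [
    [[0,-0.017,0.15,0,0,0,-1],[0,-0.017,0.3,0,0,0,-1],[0,-0.017,0.45,0,0,0,-1],[0,-0.017,0.6,0,0,0,-1],[0,-0.017,0.7,0,0,0,-1],[0,-0.017,0.8,0,0,0,-1],[0,-0.017,0.86,0,0,0,-1],[0,-0.017,0.9,0,0,0,-1],[0,-0.017,0.91,0,0,0,-1],[0,-0.017,0.91,0,0,0,-1]]
  ]
}}

```text
time_s: 4.27
position: [0.6156, 0.0389, 0.0522]
tcp_rot: [[-1.0, -0.001, 0.0], [-0.001, 1.0, -0.0], [-0.0, -0.0, -1.0]]
force: [-0.5, -0.7, 0.5]
opening: 0.998
grasp_force: 0.0
```

{"name": "carry_out", "arguments": {
  "deltas": [
    [[0,0,0,0,0,0,0],[0,0,0,0,0,0,0.1],[0,0,0,0,0,0,0.2],[0,0,0,0,0,0,0.4],[0,0,0,0,0,0,0.6],[0,0,0,0,0,0,1],[0,0,0,0,0,0,1],[0,0,0,0,0,0,1],[0,0,0,0,0,0,1],[0,0,0,0,0,0,1]]
  ]
}}

```text
time_s: 5.1
position: [0.6156, 0.0385, 0.052]
tcp_rot: [[-1.0, -0.0, -0.0], [-0.0, 1.0, 0.0], [0.0, 0.0, -1.0]]
force: [0.1, -0.5, -0.1]
opening: 0.325
grasp_force: 0.0
```

{"name": "carry_out", "arguments": {
  "deltas": [
    [[0,0,-0.03,0,0,0,1],[0,0,-0.08,0,0,0,1],[0,0,-0.16,0,0,0,1],[0,0,-0.26,0,0,0,1],[0,0,-0.36,0,0,0,1],[0,0,-0.46,0,0,0,1],[0,0,-0.54,0,0,0,1],[0,0,-0.58,0,0,0,1],[0,0,-0.6,0,0,0,1],[0,0,-0.6,0,0,0,1]]
  ]
}}

```text
time_s: 5.93
position: [0.6162, 0.0385, 0.1433]
tcp_rot: [[-1.0, -0.0, 0.002], [-0.0, 1.0, -0.0], [-0.002, -0.0, -1.0]]
force: [-0.3, -0.2, 0.6]
opening: 0.008
grasp_force: 0.0
```

The gripper closed without holding anything, so I'll look.

Run:
```python
from h import *
a=capture('top')[:,:,::-1];b=capture('side')[:,:,::-1]
np.save('pics/t1.npy',a);np.save('pics/s1.npy',b)
f=lambda i,s:cv2.resize(i,None,fx=s,fy=s,interpolation=cv2.INTER_CUBIC)
cv2.imwrite('pics/c1.png',np.hstack([f(a[130:280,210:340],3),f(b[150:300,200:330],3)]))
```

```text
(no output)
```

View pics/c1.png

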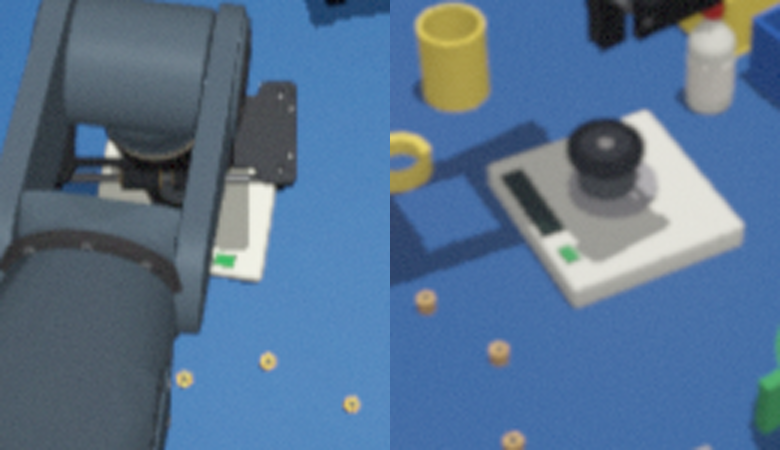

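Run:
```python
from h import *
np.set_printoptions(precision=4,suppress=True)
print(proj('side',np.array([.616,.0385,.1433])),proj('top',np.array([.616,.0385,.1433])))
for z in(.06,.076):print(ray('side',271.7,197.5,z),ray('side',271.4,197.8,z))
print(proj('side',np.array([.616,.034,.036])))
s=telemetry.read_state();print(s['opening'],s['position'])
a=np.load('pics/s0.npy');b=np.load('pics/s1.npy')
f=lambda i:cv2.resize(i[170:240,225:325],None,fx=4,fy=4,interpolation=cv2.INTER_CUBIC)
cv2.imwrite('pics/c2.png',np.hstack([f(a),f(b)]))
```

```text
[272.4658 174.7409] [267.807 184.54 ]
[0.624  0.0539 0.06  ] [0.6228 0.0535 0.06  ]
[0.6135 0.0392 0.076 ] [0.6123 0.0387 0.076 ]
[273.9902 210.8456]
0.0049189800860949895 [0.6152 0.0386 0.1417]
```

View pics/c2.png

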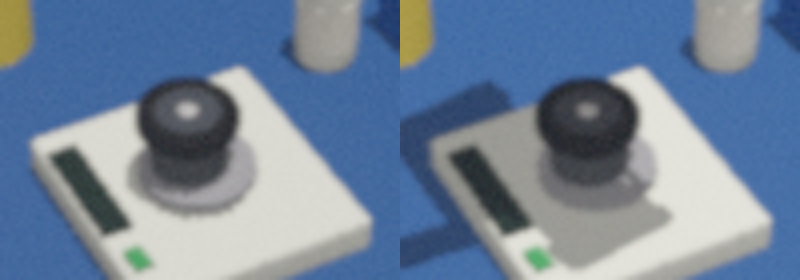

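Both crops show the driver unmoved at (188,110) in 4x px, so the fingers closed above it. I'll check where the fingertips appear against the reported TCP.

Run:
```python
from h import *
b=np.load('pics/s1.npy').copy()
print(bot.tcp_to_grasp,[x for x in dir(bot) if x[0]!='_'])
c=cv2.resize(b[80:220,190:360],None,fx=4,fy=4,interpolation=cv2.INTER_CUBIC)
for z in(.1425,.1625,.1825):
    u,v=proj('side',np.array([.6155,.0386,z]));cv2.drawMarker(c,(int((u-190)*4+2),int((v-80)*4+2)),(0,0,255),0,14,1)
cv2.imwrite('pics/c3.png',c)
```

```text
0.0187 ['PlanningError', 'tcp_to_grasp']
```

View pics/c3.png

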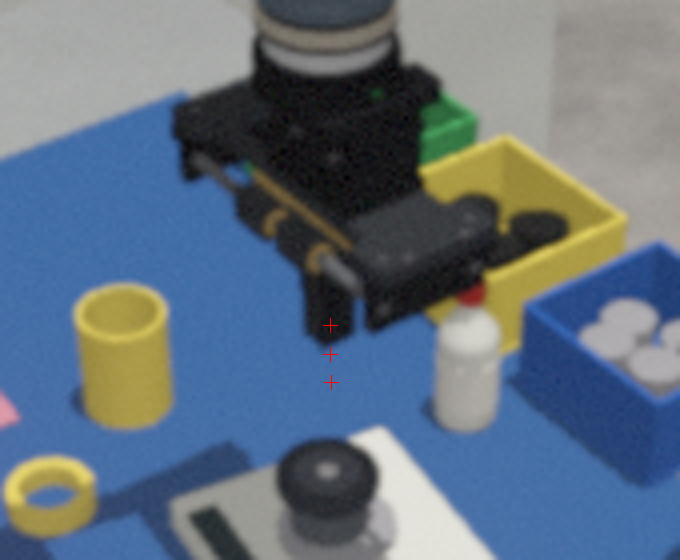

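The fingertip appears about 27 mm above the reported TCP (tip at (328,343), TCP mark at (330,382)). I'll check this over free bench with the fingers shut.

{"name": "carry_out", "arguments": {
  "deltas": [
    [[0.1,-0.03,0,0,0,0,1],[0.3,-0.1,0,0,0,0,1],[0.5,-0.17,0,0,0,0,1],[0.65,-0.22,0,0,0,0,1],[0.77,-0.257,0,0,0,0,1],[0.77,-0.257,0.2,0,0,0,1],[0.77,-0.257,0.4,0,0,0,1],[0.77,-0.257,0.6,0,0,0,1],[0.77,-0.257,0.8,0,0,0,1],[0.77,-0.257,0.85,0,0,0,1]]
  ]
}}

```text
time_s: 6.87
position: [0.4966, 0.0005, 0.0105]
tcp_rot: [[-1.0, 0.0, -0.009], [0.0, 1.0, 0.002], [0.009, 0.002, -1.0]]
force: [0.7, 0.3, -0.3]
opening: 0.006
grasp_force: 0.0
```

{"name": "carry_out", "arguments": {
  "deltas": [
    [[0,0,0.01,0,0,0,1],[0,0,0.02,0,0,0,1],[0,0,0.02,0,0,0,1],[0,0,0.02,0,0,0,1],[0,0,0.02,0,0,0,1],[0,0,0.02,0,0,0,1],[0,0,0.02,0,0,0,1],[0,0,0.02,0,0,0,1],[0,0,0.02,0,0,0,1],[0,0,0.02,0,0,0,1]]
  ]
}}

```text
time_s: 7.7
position: [0.5002, -0.0001, 0.0117]
tcp_rot: [[-1.0, -0.0, 0.0], [-0.0, 1.0, -0.0], [-0.0, -0.0, -1.0]]
force: [-0.2, -0.5, 0.5]
opening: 0.005
grasp_force: 0.0
```

Run:
```python
from h import *
s=telemetry.read_state();p=s['position'];print(p)
b=capture('side')[:,:,::-1];a=capture('top')[:,:,::-1];o=[]
for cam,im in(('side',b),('top',a)):
    u,v=proj(cam,p);U,V=int(u)-50,int(v)-75
    c=np.ascontiguousarray(cv2.resize(im[V:V+130,U:U+100],None,fx=4,fy=4,interpolation=cv2.INTER_CUBIC))
    for z in(0,.02,.04):
        u,v=proj(cam,p+[0,0,z]);cv2.drawMarker(c,(int((u-U)*4+2),int((v-V)*4+2)),(0,0,255),0,14,1)
    o.append(c)
cv2.imwrite('pics/c4.png',np.hstack(o))
```

```text
[ 5.00162654e-01 -8.67459926e-05  1.16645254e-02]
```

View pics/c4.png

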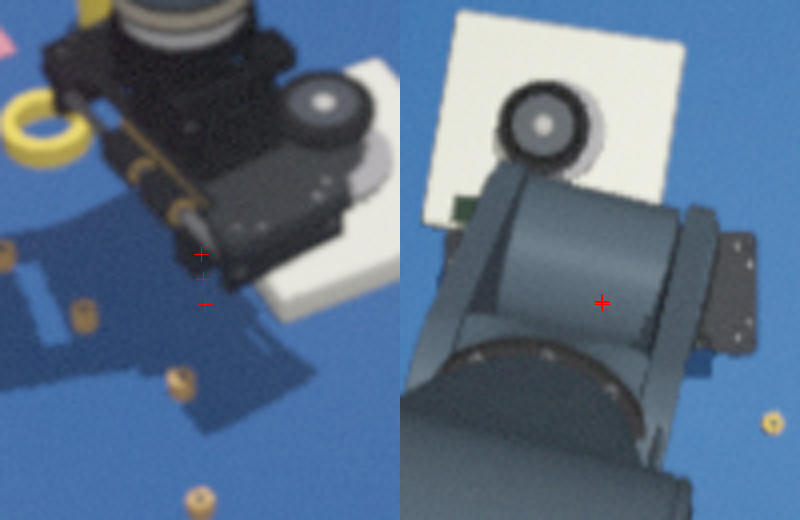

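The side crop again has the tip at (195,272), about 25–30 mm above the TCP mark at (204,304). I'll probe the bench to get the offset.

{"name": "carry_out", "arguments": {
  "deltas": [
    [[0,0,0.03,0,0,0,1],[0,0,0.06,0,0,0,1],[0,0,0.09,0,0,0,1],[0,0,0.12,0,0,0,1],[0,0,0.14,0,0,0,1],[0,0,0.16,0,0,0,1],[0,0,0.16,0,0,0,1],[0,0,0.16,0,0,0,1],[0,0,0.16,0,0,0,1],[0,0,0.16,0,0,0,1]]
  ]
}}

```text
time_s: 8.63
position: [0.5003, -0.0001, -0.0123]
tcp_rot: [[-1.0, -0.0, 0.0], [-0.0, 1.0, -0.0], [-0.0, -0.0, -1.0]]
force: [-0.3, -0.3, 0.4]
opening: 0.004
grasp_force: 0.0
```

{"name": "carry_out", "arguments": {
  "deltas": [
    [[0,0,0.01,0,0,0,1],[0,0,0.02,0,0,0,1],[0,0,0.03,0,0,0,1],[0,0,0.04,0,0,0,1],[0,0,0.045,0,0,0,1],[0,0,0.05,0,0,0,1],[0,0,0.05,0,0,0,1],[0,0,0.05,0,0,0,1],[0,0,0.05,0,0,0,1],[0,0,0.05,0,0,0,1]]
  ]
}}

```text
time_s: 9.47
position: [0.5002, -0.0001, -0.0199]
tcp_rot: [[-1.0, -0.0, 0.0], [-0.0, 1.0, -0.0], [-0.0, -0.0, -1.0]]
force: [0.6, -0.3, 1.0]
opening: 0.002
grasp_force: 0.0
```

Confirmed: the reported z is negative with no contact. I'll keep probing in small steps.

{"name": "carry_out", "arguments": {
  "deltas": [
    [[0,0,0.005,0,0,0,1],[0,0,0.01,0,0,0,1],[0,0,0.015,0,0,0,1],[0,0,0.02,0,0,0,1],[0,0,0.02,0,0,0,1],[0,0,0.02,0,0,0,1],[0,0,0.02,0,0,0,1],[0,0,0.02,0,0,0,1],[0,0,0.02,0,0,0,1],[0,0,0.02,0,0,0,1]]
  ]
}}

```text
time_s: 10.3
position: [0.5002, -0.0001, -0.0229]
tcp_rot: [[-1.0, -0.0, 0.0], [-0.0, 1.0, -0.0], [-0.0, -0.0, -1.0]]
force: [0.6, -0.2, 0.1]
opening: 0.004
grasp_force: 0.0
```

{"name": "carry_out", "arguments": {
  "deltas": [
    [[0,0,0.005,0,0,0,1],[0,0,0.01,0,0,0,1],[0,0,0.013,0,0,0,1],[0,0,0.013,0,0,0,1],[0,0,0.013,0,0,0,1],[0,0,0.013,0,0,0,1],[0,0,0.013,0,0,0,1],[0,0,0.013,0,0,0,1],[0,0,0.013,0,0,0,1],[0,0,0.013,0,0,0,1]]
  ]
}}

```text
time_s: 11.13
position: [0.5001, -0.0001, -0.0249]
tcp_rot: [[-1.0, -0.0, 0.0], [-0.0, 1.0, -0.0], [-0.0, -0.0, -1.0]]
force: [0.4, 0.7, 0.7]
opening: 0.001
grasp_force: 0.0
```

{"name": "carry_out", "arguments": {
  "deltas": [
    [[0,0,0.005,0,0,0,1],[0,0,0.01,0,0,0,1],[0,0,0.013,0,0,0,1],[0,0,0.013,0,0,0,1],[0,0,0.013,0,0,0,1],[0,0,0.013,0,0,0,1],[0,0,0.013,0,0,0,1],[0,0,0.013,0,0,0,1],[0,0,0.013,0,0,0,1],[0,0,0.013,0,0,0,1]]
  ]
}}

```text
time_s: 11.97
position: [0.5001, -0.0001, -0.0268]
tcp_rot: [[-1.0, -0.0, 0.0], [-0.0, 1.0, -0.0], [-0.0, -0.0, -1.0]]
force: [-0.3, 0.3, -0.2]
opening: 0.008
grasp_force: 0.0
```

Run:
```python
from h import *
s=telemetry.read_state();print(s['position'],s['force'])
```

```text
[ 5.00148218e-01 -7.88499156e-05 -2.68294049e-02] [-0.25080252  0.34821727 -0.2174179 ]
```

{"name": "carry_out", "arguments": {
  "deltas": [
    [[0,0,0.003,0,0,0,1],[0,0,0.006,0,0,0,1],[0,0,0.01,0,0,0,1],[0,0,0.01,0,0,0,1],[0,0,0.01,0,0,0,1],[0,0,0.01,0,0,0,1],[0,0,0.01,0,0,0,1],[0,0,0.01,0,0,0,1],[0,0,0.01,0,0,0,1],[0,0,0.01,0,0,0,1]]
  ]
}}

```text
time_s: 12.8
position: [0.5002, -0.0001, -0.0283]
tcp_rot: [[-1.0, -0.0, 0.0], [-0.0, 1.0, -0.0], [-0.0, -0.0, -1.0]]
force: [0.2, -0.3, -0.3]
opening: 0.003
grasp_force: 0.0
```

{"name": "carry_out", "arguments": {
  "deltas": [
    [[0,0,0.003,0,0,0,1],[0,0,0.006,0,0,0,1],[0,0,0.01,0,0,0,1],[0,0,0.01,0,0,0,1],[0,0,0.01,0,0,0,1],[0,0,0.01,0,0,0,1],[0,0,0.01,0,0,0,1],[0,0,0.01,0,0,0,1],[0,0,0.01,0,0,0,1],[0,0,0.01,0,0,0,1]]
  ]
}}

```text
time_s: 13.63
position: [0.5001, -0.0001, -0.0298]
tcp_rot: [[-1.0, -0.0, -0.0], [-0.0, 1.0, 0.0], [0.0, 0.0, -1.0]]
force: [-1.0, 0.4, -0.3]
opening: 0.004
grasp_force: 0.0
```

{"name": "carry_out", "arguments": {
  "deltas": [
    [[0,0,0.003,0,0,0,1],[0,0,0.006,0,0,0,1],[0,0,0.01,0,0,0,1],[0,0,0.01,0,0,0,1],[0,0,0.01,0,0,0,1],[0,0,0.01,0,0,0,1],[0,0,0.01,0,0,0,1],[0,0,0.01,0,0,0,1],[0,0,0.01,0,0,0,1],[0,0,0.01,0,0,0,1]]
  ]
}}

```text
time_s: 14.47
position: [0.5002, -0.0001, -0.0313]
tcp_rot: [[-1.0, -0.0, 0.0], [-0.0, 1.0, 0.0], [-0.0, 0.0, -1.0]]
force: [0.3, -0.1, 0.6]
opening: 0.007
grasp_force: 0.0
```

{"name": "carry_out", "arguments": {
  "deltas": [
    [[0,0,0.003,0,0,0,1],[0,0,0.006,0,0,0,1],[0,0,0.01,0,0,0,1],[0,0,0.01,0,0,0,1],[0,0,0.01,0,0,0,1],[0,0,0.01,0,0,0,1],[0,0,0.01,0,0,0,1],[0,0,0.01,0,0,0,1],[0,0,0.01,0,0,0,1],[0,0,0.01,0,0,0,1]]
  ]
}}

```text
time_s: 15.3
position: [0.5001, -0.0001, -0.0328]
tcp_rot: [[-1.0, -0.0, 0.0], [-0.0, 1.0, 0.0], [-0.0, 0.0, -1.0]]
force: [-0.2, -0.2, -0.5]
opening: -0.001
grasp_force: 0.0
```

Run:
```python
from h import *
s=telemetry.read_state();p=s['position'];print(p,s['force'],s['joint_positions'],s['tau'])
b=capture('side')[:,:,::-1]
u,v=proj('side',p);U,V=int(u)-50,int(v)-75
c=np.ascontiguousarray(cv2.resize(b[V:V+100,U:U+100],None,fx=6,fy=6,interpolation=cv2.INTER_CUBIC))
for z in(0,.03,.04):
        u,v=proj('side',p+[0,0,z]);cv2.drawMarker(c,(int((u-U)*6+3),int((v-V)*6+3)),(0,0,255),0,14,1)
cv2.imwrite('pics/c5.png',c)
```

```text
[ 5.00137267e-01 -5.75476058e-05 -3.28344096e-02] [-0.21681208 -0.18984606 -0.53312241] [-1.28298615e+01  4.28767192e+01  1.08487615e+02  9.57431966e-04
  2.86355175e+01 -1.02846603e+02] [-6.89187254e-04 -4.03491426e+01 -4.80204150e+00 -2.55049177e-02
  6.69227494e-02 -1.10350547e-05]
```

View pics/c5.png

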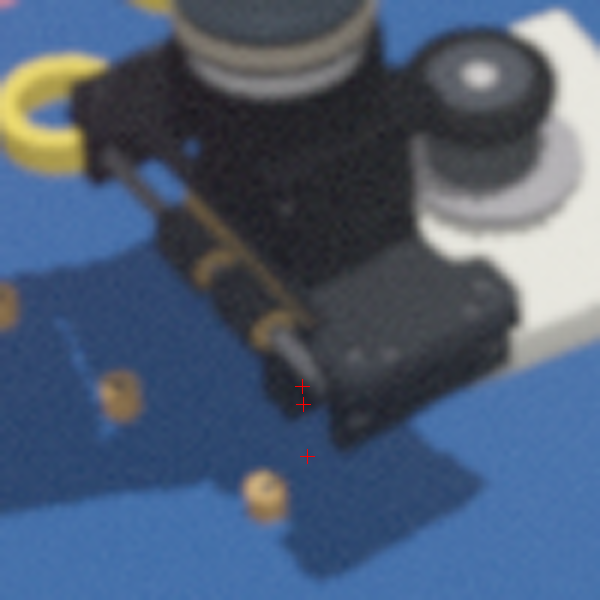

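The tip (293,415) is still visibly above the bench and nothing is touching, so the probe continues.

{"name": "carry_out", "arguments": {
  "deltas": [
    [[0,0,0.003,0,0,0,1],[0,0,0.006,0,0,0,1],[0,0,0.01,0,0,0,1],[0,0,0.013,0,0,0,1],[0,0,0.013,0,0,0,1],[0,0,0.013,0,0,0,1],[0,0,0.013,0,0,0,1],[0,0,0.013,0,0,0,1],[0,0,0.013,0,0,0,1],[0,0,0.013,0,0,0,1]]
  ]
}}

```text
time_s: 16.18
position: [0.5002, -0.0001, -0.0336]
tcp_rot: [[-1.0, -0.0, 0.001], [-0.0, 1.0, -0.0], [-0.001, -0.0, -1.0]]
force: [-1.9, 0.2, 11.1]
opening: 0.006
grasp_force: 5.5
```

{"name": "carry_out", "arguments": {
  "deltas": [
    [[0,0,0.003,0,0,0,1],[0,0,0.006,0,0,0,1],[0,0,0.01,0,0,0,1],[0,0,0.013,0,0,0,1],[0,0,0.013,0,0,0,1],[0,0,0.013,0,0,0,1],[0,0,0.013,0,0,0,1],[0,0,0.013,0,0,0,1],[0,0,0.013,0,0,0,1],[0,0,0.013,0,0,0,1]]
  ]
}}

```text
time_s: 17.02
position: [0.5003, -0.0001, -0.0337]
tcp_rot: [[-1.0, -0.001, 0.002], [-0.001, 1.0, -0.001], [-0.002, -0.001, -1.0]]
force: [-3.8, 0.2, 27.5]
opening: 0.008
grasp_force: 13.8
```

{"name": "carry_out", "arguments": {
  "deltas": [
    [[0,0,0.003,0,0,0,1],[0,0,0.006,0,0,0,1],[0,0,0.01,0,0,0,1],[0,0,0.013,0,0,0,1],[0,0,0.013,0,0,0,1],[0,0,0.013,0,0,0,1],[0,0,0.013,0,0,0,1],[0,0,0.013,0,0,0,1],[0,0,0.013,0,0,0,1],[0,0,0.013,0,0,0,1]]
  ]
}}

```text
time_s: 17.85
position: [0.5003, -0.0001, -0.0338]
tcp_rot: [[-1.0, -0.001, 0.003], [-0.001, 1.0, -0.001], [-0.003, -0.001, -1.0]]
force: [-6.3, 0.5, 44.5]
opening: 0.004
grasp_force: 22.2
```

The bench contact is at reported z = −0.0335, so the real tip sits 33.5 mm above the reported TCP. I'll redo the driver grasp with that offset.

{"name": "carry_out", "arguments": {
  "deltas": [
    [[0,0,-0.05,0,0,0,1],[0,0,-0.15,0,0,0,1],[0,0,-0.3,0,0,0,-1],[0,0,-0.5,0,0,0,-1],[0,0,-0.7,0,0,0,-1],[0,0,-0.85,0,0,0,-1],[0,0,-0.95,0,0,0,-1],[0,0,-1,0,0,0,-1],[0,0,-1,0,0,0,-1],[0,0,-1,0,0,0,-1]]
  ]
}}

```text
time_s: 18.68
position: [0.4998, -0.0, 0.111]
tcp_rot: [[-1.0, -0.0, -0.0], [-0.0, 1.0, 0.0], [0.0, 0.0, -1.0]]
force: [-0.6, 0.5, -0.6]
opening: 0.524
grasp_force: 0.0
```

{"name": "carry_out", "arguments": {
  "deltas": [
    [[-0.1,0.03,0,0,0,0,-1],[-0.25,0.08,0,0,0,0,-1],[-0.4,0.13,0,0,0,0,-1],[-0.55,0.18,0,0,0,0,-1],[-0.68,0.23,0,0,0,0,-1],[-0.753,0.257,0,0,0,0,-1],[-0.753,0.257,0,0,0,0,-1],[-0.753,0.257,0,0,0,0,-1],[-0.753,0.257,0,0,0,0,-1],[-0.753,0.257,0,0,0,0,-1]]
  ]
}}

```text
time_s: 19.52
position: [0.6113, 0.0383, 0.1104]
tcp_rot: [[-1.0, 0.0, -0.003], [0.0, 1.0, 0.0], [0.003, 0.0, -1.0]]
force: [-0.1, -0.7, 0.2]
opening: 1.002
grasp_force: 0.0
```

{"name": "carry_out", "arguments": {
  "deltas": [
    [[0,0,0.1,0,0,0,-1],[0,0,0.2,0,0,0,-1],[0,0,0.3,0,0,0,-1],[0,0,0.4,0,0,0,-1],[0,0,0.5,0,0,0,-1],[0,0,0.55,0,0,0,-1],[0,0,0.6,0,0,0,-1],[0,0,0.623,0,0,0,-1],[0,0,0.623,0,0,0,-1],[0,0,0.623,0,0,0,-1]]
  ]
}}

```text
time_s: 20.35
position: [0.6134, 0.0384, 0.0183]
tcp_rot: [[-1.0, -0.0, 0.001], [-0.0, 1.0, -0.0], [-0.001, -0.0, -1.0]]
force: [-0.3, -0.2, 0.8]
opening: 0.999
grasp_force: 0.0
```

{"name": "carry_out", "arguments": {
  "deltas": [
    [[0,0,0,0,0,0,1],[0,0,0,0,0,0,1],[0,0,0,0,0,0,1],[0,0,0,0,0,0,1],[0,0,0,0,0,0,1],[0,0,0,0,0,0,1],[0,0,0,0,0,0,1],[0,0,0,0,0,0,1],[0,0,0,0,0,0,1],[0,0,0,0,0,0,1]]
  ]
}}

```text
time_s: 21.18
position: [0.6133, 0.0388, 0.0182]
tcp_rot: [[-1.0, -0.0, 0.0], [-0.0, 1.0, 0.0], [-0.0, 0.0, -1.0]]
force: [-0.4, 1.6, 3.9]
opening: 0.7
grasp_force: 30.0
```

{"name": "carry_out", "arguments": {
  "deltas": [
    [[0,0,-0.03,0,0,0,1],[0,0,-0.08,0,0,0,1],[0,0,-0.16,0,0,0,1],[0,0,-0.26,0,0,0,1],[0,0,-0.36,0,0,0,1],[0,0,-0.46,0,0,0,1],[0,0,-0.56,0,0,0,1],[0,0,-0.62,0,0,0,1],[0,0,-0.65,0,0,0,1],[0,0,-0.667,0,0,0,1]]
  ]
}}

```text
time_s: 22.02
position: [0.6133, 0.0383, 0.1189]
tcp_rot: [[-1.0, -0.0, 0.001], [-0.0, 1.0, -0.0], [-0.001, -0.0, -1.0]]
force: [0.1, 0.0, -3.5]
opening: 0.703
grasp_force: 30.0
```

{"name": "carry_out", "arguments": {
  "deltas": [
    [[0.02,0.03,0,0,0,0,1],[0.05,0.09,0,0,0,0,1],[0.09,0.16,0,0,0,0,1],[0.13,0.24,0,0,0,0,1],[0.17,0.31,0,0,0,0,1],[0.21,0.38,0,0,0,0,1],[0.25,0.46,0,0,0,0,1],[0.29,0.53,0,0,0,0,1],[0.33,0.61,0,0,0,0,1],[0.373,0.68,0,0,0,0,1]]
  ]
}}

```text
time_s: 22.85
position: [0.5565, 0.142, 0.118]
tcp_rot: [[-1.0, -0.001, 0.0], [-0.001, 1.0, 0.0], [-0.0, 0.0, -1.0]]
force: [-0.4, -1.8, -2.6]
opening: 0.698
grasp_force: 30.0
```

{"name": "carry_out", "arguments": {
  "deltas": [
    [[0.04,0.08,0,0,0,0,1],[0.08,0.15,0,0,0,0,1],[0.12,0.22,0,0,0,0,1],[0.16,0.3,0,0,0,0,1],[0.2,0.37,0,0,0,0,1],[0.24,0.44,0,0,0,0,1],[0.28,0.51,0,0,0,0,1],[0.32,0.58,0,0,0,0,1],[0.35,0.64,0,0,0,0,1],[0.373,0.68,0,0,0,0,1]]
  ]
}}

```text
time_s: 23.68
position: [0.5004, 0.2437, 0.1179]
tcp_rot: [[-1.0, -0.001, -0.0], [-0.001, 1.0, 0.0], [0.0, 0.0, -1.0]]
force: [-0.1, 0.2, -2.5]
opening: 0.697
grasp_force: 30.0
```

{"name": "carry_out", "arguments": {
  "deltas": [
    [[0.04,0.08,0,0,0,0,1],[0.08,0.15,0,0,0,0,1],[0.12,0.22,0,0,0,0,1],[0.16,0.3,0,0,0,0,1],[0.2,0.37,0,0,0,0,1],[0.24,0.44,0,0,0,0,1],[0.28,0.51,0,0,0,0,1],[0.32,0.58,0,0,0,0,1],[0.35,0.64,0,0,0,0,1],[0.373,0.68,0,0,0,0,1]]
  ]
}}

```text
time_s: 24.52
position: [0.4444, 0.3458, 0.1179]
tcp_rot: [[-1.0, -0.001, 0.0], [-0.001, 1.0, 0.0], [-0.0, 0.0, -1.0]]
force: [0.2, 0.3, -3.7]
opening: 0.7
grasp_force: 30.0
```

{"name": "carry_out", "arguments": {
  "deltas": [
    [[0,0,0.05,0,0,0,1],[0,0,0.15,0,0,0,1],[0,0,0.27,0,0,0,1],[0,0,0.4,0,0,0,1],[0,0,0.53,0,0,0,1],[0,0,0.65,0,0,0,1],[0,0,0.75,0,0,0,1],[0,0,0.81,0,0,0,1],[0,0,0.85,0,0,0,1],[0,0,0.865,0,0,0,1]]
  ]
}}

```text
time_s: 25.35
position: [0.445, 0.344, -0.0129]
tcp_rot: [[-1.0, 0.0, -0.001], [0.0, 1.0, -0.001], [0.001, -0.001, -1.0]]
force: [-0.2, 0.1, -3.4]
opening: 0.699
grasp_force: 30.0
```

{"name": "carry_out", "arguments": {
  "deltas": [
    [[0,0,0.005,0,0,0,1],[0,0,0.01,0,0,0,1],[0,0,0.013,0,0,0,1],[0,0,0.013,0,0,0,0.2],[0,0,0.013,0,0,0,-0.2],[0,0,0.013,0,0,0,-1],[0,0,0.013,0,0,0,-1],[0,0,0.013,0,0,0,-1],[0,0,0.013,0,0,0,-1],[0,0,0.013,0,0,0,-1]]
  ]
}}

```text
time_s: 26.18
position: [0.4454, 0.3446, -0.0135]
tcp_rot: [[-1.0, -0.0, 0.001], [-0.0, 1.0, 0.0], [-0.001, 0.0, -1.0]]
force: [-0.3, 0.3, -0.4]
opening: 0.963
grasp_force: 0.0
```

{"name": "carry_out", "arguments": {
  "deltas": [
    [[0,0,-0.03,0,0,0,-1],[0,0,-0.1,0,0,0,-1],[0,0,-0.25,0,0,0,-1],[0,0,-0.45,0,0,0,-1],[0,0,-0.65,0,0,0,-1],[0,0,-0.85,0,0,0,-1],[0,0,-1,0,0,0,-1],[0,0,-1,0,0,0,-1],[0,0,-1,0,0,0,-1],[0,0,-1,0,0,0,-1]]
  ]
}}

```text
time_s: 27.02
position: [0.4445, 0.3441, 0.1361]
tcp_rot: [[-1.0, -0.0, -0.001], [-0.0, 1.0, -0.0], [0.001, -0.0, -1.0]]
force: [-1.6, -0.7, -0.1]
opening: 1.0
grasp_force: 0.0
```

Run:
```python
from h import *
p=np.array([.50014,-.00006,-.03283]);u,v=proj('side',p);U,V=int(u)-50,int(v)-75
for x in(-.0375,.0375):
  for z in(.035,.05,.07,.09): q=proj('side',np.array([.5+x,-.095,z]));print(x,z,(q-[U,V])*6+3)
```

```text
-0.0375 0.035 [358.7158929  538.44111057]
-0.0375 0.05 [357.13509474 510.43757564]
-0.0375 0.07 [354.98083192 472.27522472]
-0.0375 0.09 [352.77152127 433.13771198]
0.0375 0.035 [530.09895072 443.39033689]
0.0375 0.05 [530.11889903 415.32877604]
0.0375 0.07 [530.14606689 377.11137217]
0.0375 0.09 [530.17390853 337.94615355]
```

{"name": "carry_out", "arguments": {
  "deltas": [
    [[-0.1,-0.07,0,0,0,0,-1],[-0.25,-0.17,0,0,0,0,-1],[-0.4,-0.27,0,0,0,0,-1],[-0.6,-0.4,0,0,0,0,-1],[-0.8,-0.54,0,0,0,0,-1],[-0.95,-0.65,0,0,0,0,-1],[-1,-0.68,0,0,0,0,-1],[-1,-0.68,0,0,0,0,-1],[-1,-0.68,0,0,0,0,-1],[-1,-0.68,0,0,0,0,-1]]
  ]
}}

```text
time_s: 27.85
position: [0.5927, 0.2432, 0.135]
tcp_rot: [[-1.0, -0.001, -0.004], [-0.001, 1.0, -0.0], [0.004, -0.0, -1.0]]
force: [-0.1, 0.1, -0.4]
opening: 0.999
grasp_force: 0.0
```

{"name": "carry_out", "arguments": {
  "deltas": [
    [[-0.024,0,0.1,0,0,0,-1],[-0.024,0,0.22,0,0,0,-1],[-0.024,0,0.34,0,0,0,-1],[-0.024,0,0.46,0,0,0,-1],[-0.024,0,0.58,0,0,0,-1],[-0.024,0,0.7,0,0,0,-1],[-0.024,0,0.8,0,0,0,-1],[-0.024,0,0.86,0,0,0,-1],[-0.024,0,0.89,0,0,0,-1],[-0.024,0,0.89,0,0,0,-1]]
  ]
}}

```text
time_s: 28.68
position: [0.5972, 0.2432, 0.0019]
tcp_rot: [[-1.0, -0.002, -0.002], [-0.002, 1.0, -0.0], [0.002, -0.0, -1.0]]
force: [-0.1, -0.6, 0.2]
opening: 1.003
grasp_force: 0.0
```

{"name": "carry_out", "arguments": {
  "deltas": [
    [[0,0,0,0,0,0,1],[0,0,0,0,0,0,1],[0,0,0,0,0,0,1],[0,0,0,0,0,0,1],[0,0,0,0,0,0,1],[0,0,0,0,0,0,1],[0,0,0,0,0,0,1],[0,0,0,0,0,0,1],[0,0,0,0,0,0,1],[0,0,0,0,0,0,1]]
  ]
}}

```text
time_s: 29.52
position: [0.5993, 0.2428, 0.0033]
tcp_rot: [[-1.0, 0.0, 0.001], [0.0, 1.0, 0.001], [-0.001, 0.001, -1.0]]
force: [0.1, 1.5, 5.1]
opening: 0.652
grasp_force: 30.0
```

{"name": "carry_out", "arguments": {
  "deltas": [
    [[0,0,-0.03,0,0,0,1],[0,0,-0.08,0,0,0,1],[0,0,-0.16,0,0,0,1],[0,0,-0.26,0,0,0,1],[0,0,-0.36,0,0,0,1],[0,0,-0.46,0,0,0,1],[0,0,-0.54,0,0,0,1],[0,0,-0.58,0,0,0,1],[0,0,-0.6,0,0,0,1],[0,0,-0.6,0,0,0,1]]
  ]
}}

```text
time_s: 30.35
position: [0.599, 0.2425, 0.0934]
tcp_rot: [[-1.0, -0.0, 0.001], [-0.0, 1.0, 0.0], [-0.001, 0.0, -1.0]]
force: [-1.0, -0.7, -3.2]
opening: 0.647
grasp_force: 30.0
```

{"name": "carry_out", "arguments": {
  "deltas": [
    [[-0.005,-0.03,0,0,0,0,1],[-0.01,-0.09,0,0,0,0,1],[-0.015,-0.17,0,0,0,0,1],[-0.02,-0.25,0,0,0,0,1],[-0.025,-0.33,0,0,0,0,1],[-0.03,-0.41,0,0,0,0,1],[-0.035,-0.49,0,0,0,0,1],[-0.04,-0.57,0,0,0,0,1],[-0.05,-0.64,0,0,0,0,1],[-0.055,-0.695,0,0,0,0,1]]
  ]
}}

```text
time_s: 31.18
position: [0.6074, 0.1366, 0.0928]
tcp_rot: [[-1.0, 0.001, 0.0], [0.001, 1.0, -0.0], [-0.0, -0.0, -1.0]]
force: [0.0, 0.3, -1.7]
opening: 0.646
grasp_force: 30.0
```

{"name": "carry_out", "arguments": {
  "deltas": [
    [[-0.01,-0.08,0,0,0,0,1],[-0.015,-0.16,0,0,0,0,1],[-0.02,-0.24,0,0,0,0,1],[-0.025,-0.33,0,0,0,0,1],[-0.03,-0.42,0,0,0,0,1],[-0.035,-0.51,0,0,0,0,1],[-0.04,-0.6,0,0,0,0,1],[-0.05,-0.66,0,0,0,0,1],[-0.055,-0.695,0,0,0,0,1],[-0.055,-0.695,0,0,0,0,1]]
  ]
}}

```text
time_s: 32.02
position: [0.6158, 0.0325, 0.0927]
tcp_rot: [[-1.0, 0.001, 0.001], [0.001, 1.0, -0.0], [-0.001, -0.0, -1.0]]
force: [-0.6, -0.2, -3.2]
opening: 0.649
grasp_force: 30.0
```

{"name": "carry_out", "arguments": {
  "deltas": [
    [[0,0,0.02,0,0,0,1],[0,0,0.06,0,0,0,1],[0,0,0.12,0,0,0,1],[0,0,0.18,0,0,0,1],[0,0,0.24,0,0,0,1],[0,0,0.29,0,0,0,1],[0,0,0.32,0,0,0,1],[0,0,0.34,0,0,0,1],[0,0,0.345,0,0,0,1],[0,0,0.345,0,0,0,1]]
  ]
}}

```text
time_s: 32.85
position: [0.6153, 0.034, 0.0407]
tcp_rot: [[-1.0, -0.0, -0.0], [-0.0, 1.0, 0.0], [0.0, 0.0, -1.0]]
force: [0.2, -0.3, -2.4]
opening: 0.648
grasp_force: 30.0
```

{"name": "carry_out", "arguments": {
  "deltas": [
    [[0,0,0.005,0,0,0,1],[0,0,0.01,0,0,0,1],[0,0,0.013,0,0,0,1],[0,0,0.013,0,0,0,0.2],[0,0,0.013,0,0,0,-0.2],[0,0,0.013,0,0,0,-1],[0,0,0.013,0,0,0,-1],[0,0,0.013,0,0,0,-1],[0,0,0.013,0,0,0,-1],[0,0,0.013,0,0,0,-1]]
  ]
}}

```text
time_s: 33.68
position: [0.6155, 0.034, 0.0392]
tcp_rot: [[-1.0, -0.0, 0.001], [-0.0, 1.0, -0.0], [-0.001, -0.0, -1.0]]
force: [-0.2, 0.5, 0.3]
opening: 0.937
grasp_force: 0.0
```

{"name": "carry_out", "arguments": {
  "deltas": [
    [[0,0,-0.03,0,0,0,-1],[0,0,-0.1,0,0,0,-1],[0,0,-0.2,0,0,0,-1],[0,0,-0.35,0,0,0,-1],[0,0,-0.5,0,0,0,-1],[0,0,-0.65,0,0,0,-1],[0,0,-0.8,0,0,0,-1],[0,0,-0.9,0,0,0,-1],[0,0,-1,0,0,0,-1],[0,0,-1,0,0,0,-1]]
  ]
}}

```text
time_s: 34.52
position: [0.6179, 0.0338, 0.1937]
tcp_rot: [[-1.0, -0.0, 0.008], [-0.0, 1.0, -0.001], [-0.008, -0.001, -1.0]]
force: [0.3, -0.3, 0.0]
opening: 1.004
grasp_force: 0.0
```

{"name": "carry_out", "arguments": {
  "deltas": [
    [[0.1,0.04,0,0,0,0,0.2],[0.2,0.08,0,0,0,0,0.2],[0.3,0.12,0,0,0,0,0.2],[0.4,0.16,0,0,0,0,0.2],[0.5,0.2,0,0,0,0,0.2],[0.62,0.235,0,0,0,0,0.2],[0.62,0.235,0,0,0,0,0.2],[0.62,0.235,0,0,0,0,0.2],[0.62,0.235,0,0,0,0,0.2],[0.62,0.235,0,0,0,0,0.2]]
  ]
}}

```text
time_s: 35.35
position: [0.5238, 0.0688, 0.1891]
tcp_rot: [[-1.0, 0.0, 0.002], [0.0, 1.0, -0.0], [-0.002, -0.0, -1.0]]
force: [-0.3, 0.3, 0.5]
opening: 0.418
grasp_force: 0.0
```

{"name": "carry_out", "arguments": {
  "deltas": [
    [[0.1,0.04,0,0,0,0,0.2],[0.2,0.08,0,0,0,0,0.2],[0.3,0.12,0,0,0,0,0.2],[0.4,0.16,0,0,0,0,0.2],[0.5,0.2,0,0,0,0,0.2],[0.62,0.235,0,0,0,0,0.2],[0.62,0.235,0,0,0,0,0.2],[0.62,0.235,0,0,0,0,0.2],[0.62,0.235,0,0,0,0,0.2],[0.62,0.235,0,0,0,0,0.2]]
  ]
}}

```text
time_s: 36.18
position: [0.4313, 0.104, 0.1892]
tcp_rot: [[-1.0, 0.0, 0.002], [0.0, 1.0, -0.0], [-0.002, -0.0, -1.0]]
force: [1.3, -0.1, -0.4]
opening: 0.4
grasp_force: 0.0
```

Run:
```python
from h import *
a=capture('top')[:,:,::-1];b=capture('side')[:,:,::-1]
np.save('pics/t2.npy',a);np.save('pics/s2.npy',b)
f=lambda i:cv2.resize(i,None,fx=2.4,fy=2.4,interpolation=cv2.INTER_CUBIC)
cv2.imwrite('pics/c6.png',np.vstack([f(b[120:270,80:410]),f(a[180:275,120:450])]))
```

```text
(no output)
```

View pics/c6.png

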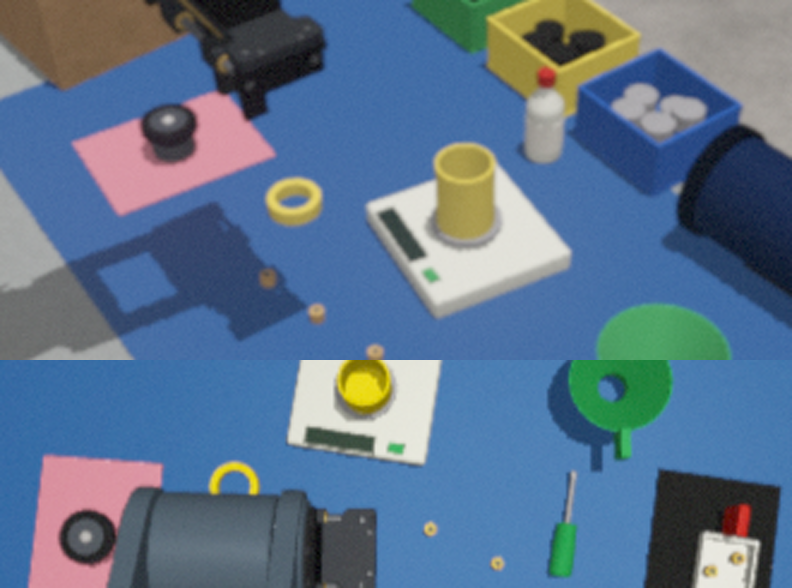

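The picture shows the driver upright on the pad, the jar centred on the pan and the spacers in place. Next is the first spacer.

{"name": "carry_out", "arguments": {
  "deltas": [
    [[0.006,0,0.1,0,0,0,0.2],[0.006,0,0.25,0,0,0,0.2],[0.006,0,0.4,0,0,0,0.2],[0.006,0,0.55,0,0,0,0.2],[0.006,0,0.7,0,0,0,0.2],[0.006,0,0.85,0,0,0,0.2],[0.006,0,0.95,0,0,0,0.2],[0.006,0,1,0,0,0,0.2],[0.006,0,1,0,0,0,0.2],[0.006,0,1,0,0,0,0.2]]
  ]
}}

```text
time_s: 37.12
position: [0.4289, 0.1043, 0.0389]
tcp_rot: [[-1.0, -0.0, -0.0], [-0.0, 1.0, -0.0], [0.0, -0.0, -1.0]]
force: [-1.4, 0.6, 0.2]
opening: 0.4
grasp_force: 0.0
```

{"name": "carry_out", "arguments": {
  "deltas": [
    [[0,0,0.15,0,0,0,0.2],[0,0,0.28,0,0,0,0.2],[0,0,0.38,0,0,0,0.2],[0,0,0.44,0,0,0,0.2],[0,0,0.466,0,0,0,0.2],[0,0,0.466,0,0,0,0.2],[0,0,0.466,0,0,0,1],[0,0,0.466,0,0,0,1],[0,0,0.466,0,0,0,1],[0,0,0.466,0,0,0,1]]
  ]
}}

```text
time_s: 37.95
position: [0.4289, 0.1045, -0.0303]
tcp_rot: [[-1.0, -0.0, 0.001], [-0.0, 1.0, -0.0], [-0.001, -0.0, -1.0]]
force: [-0.1, 0.4, 0.2]
opening: 0.179
grasp_force: 0.1
```

{"name": "carry_out", "arguments": {
  "deltas": [
    [[0,0,0,0,0,0,1],[0,0,0,0,0,0,1],[0,0,-0.05,0,0,0,1],[0,0,-0.15,0,0,0,1],[0,0,-0.25,0,0,0,1],[0,0,-0.35,0,0,0,1],[0,0,-0.42,0,0,0,1],[0,0,-0.46,0,0,0,1],[0,0,-0.46,0,0,0,1],[0,0,-0.46,0,0,0,1]]
  ]
}}

```text
time_s: 38.78
position: [0.4285, 0.1044, 0.0383]
tcp_rot: [[-1.0, -0.0, 0.001], [-0.0, 1.0, -0.0], [-0.001, -0.0, -1.0]]
force: [-0.0, -0.5, -0.6]
opening: 0.14
grasp_force: 30.0
```

{"name": "carry_out", "arguments": {
  "deltas": [
    [[0,-0.05,0,0,0,0,1],[0,-0.12,0,0,0,0,1],[0.01,-0.21,0,0,0,0,1],[0.01,-0.3,0,0,0,0,1],[0.02,-0.4,0,0,0,0,1],[0.02,-0.5,0,0,0,0,1],[0.03,-0.6,0,0,0,0,1],[0.03,-0.7,0,0,0,0,1],[0.04,-0.8,0,0,0,0,1],[0.043,-0.9,0,0,0,0,1]]
  ]
}}

```text
time_s: 39.62
position: [0.4211, -0.032, 0.0374]
tcp_rot: [[-1.0, 0.0, -0.002], [0.0, 1.0, 0.001], [0.002, 0.001, -1.0]]
force: [0.1, -0.9, -0.7]
opening: 0.14
grasp_force: 30.0
```

{"name": "carry_out", "arguments": {
  "deltas": [
    [[0,-0.1,0,0,0,0,1],[0,-0.2,0,0,0,0,1],[0.01,-0.3,0,0,0,0,1],[0.01,-0.4,0,0,0,0,1],[0.02,-0.5,0,0,0,0,1],[0.02,-0.6,0,0,0,0,1],[0.03,-0.7,0,0,0,0,1],[0.03,-0.8,0,0,0,0,1],[0.04,-0.9,0,0,0,0,1],[0.043,-1,0,0,0,0,1]]
  ]
}}

```text
time_s: 40.45
position: [0.4143, -0.1818, 0.0373]
tcp_rot: [[-1.0, 0.001, -0.002], [0.001, 1.0, 0.001], [0.002, 0.001, -1.0]]
force: [0.9, -0.5, 0.1]
opening: 0.138
grasp_force: 30.0
```

{"name": "carry_out", "arguments": {
  "deltas": [
    [[0,-0.1,0,0,0,0,1],[0,-0.2,0,0,0,0,1],[0.01,-0.3,0,0,0,0,1],[0.01,-0.4,0,0,0,0,1],[0.02,-0.5,0,0,0,0,1],[0.02,-0.6,0,0,0,0,1],[0.03,-0.7,0,0,0,0,1],[0.03,-0.8,0,0,0,0,1],[0.04,-0.9,0,0,0,0,1],[0.043,-1,0,0,0,0,1]]
  ]
}}

```text
time_s: 41.28
position: [0.4089, -0.3319, 0.038]
tcp_rot: [[-1.0, -0.0, -0.0], [-0.0, 1.0, 0.0], [0.0, 0.0, -1.0]]
force: [0.6, -0.6, 0.3]
opening: 0.141
grasp_force: 30.0
```

{"name": "carry_out", "arguments": {
  "deltas": [
    [[0,-0.08,0,0,0,0,1],[0.02,-0.16,0,0,0,0,1],[0.03,-0.24,0,0,0,0,1],[0.04,-0.3,0,0,0,0,1],[0.043,-0.31,0.08,0,0,0,1],[0.043,-0.31,0.16,0,0,0,1],[0.043,-0.31,0.23,0,0,0,1],[0.043,-0.31,0.265,0,0,0,1],[0.043,-0.31,0.265,0,0,0,1],[0.043,-0.31,0.265,0,0,0,1]]
  ]
}}

```text
time_s: 42.12
position: [0.4025, -0.3763, -0.0023]
tcp_rot: [[-1.0, -0.001, -0.001], [-0.001, 1.0, 0.001], [0.001, 0.001, -1.0]]
force: [-0.6, -0.2, 0.2]
opening: 0.14
grasp_force: 30.0
```

{"name": "carry_out", "arguments": {
  "deltas": [
    [[0,0,0,0,0,0,0.7],[0,0,0,0,0,0,0.5],[0,0,0,0,0,0,0.5],[0,0,0,0,0,0,0.5],[0,0,-0.05,0,0,0,0.5],[0,0,-0.12,0,0,0,0.3],[0,0,-0.2,0,0,0,0.2],[0,0,-0.265,0,0,0,0.2],[0,0,-0.265,0,0,0,0.2],[0,0,-0.265,0,0,0,0.2]]
  ]
}}

```text
time_s: 42.95
position: [0.4032, -0.3777, 0.0393]
tcp_rot: [[-1.0, -0.0, 0.001], [-0.0, 1.0, -0.002], [-0.001, -0.002, -1.0]]
force: [0.7, -0.2, 0.8]
opening: 0.393
grasp_force: 0.0
```

```bash
cat >> h.py <<'E'
def brass(cam,name=None,z=.0065):
    im=capture(cam)[:,:,::-1]
    if name: np.save('pics/'+name+'.npy',im)
    h=cv2.cvtColor(np.ascontiguousarray(im),cv2.COLOR_BGR2HSV)
    m=cv2.inRange(h,(6,55,70),(28,255,255));n,_,st,ce=cv2.connectedComponentsWithStats(m)
    out=[]
    for i in range(1,n):
        if 6<=st[i,4]<=160:
            p=ray(cam,*ce[i],z)
            if .3<p[0]<.55 and -.47<p[1]<.25: out.append((st[i,4],np.round(p[:2],4)))
    return out
E
python3 - <<'E'
from h import *
for c in('top','side'):
    print(c)
    for o in brass(c,'x3'+c):print(o)
E
```

```text
top
(np.int32(20), array([ 0.4587, -0.0407]))
(np.int32(19), array([0.4413, 0.0355]))
(np.int32(16), array([ 0.4205, -0.1157]))
side
(np.int32(29), array([0.4425, 0.0382]))
(np.int32(30), array([ 0.4592, -0.0379]))
(np.int32(35), array([ 0.4211, -0.114 ]))
(np.int32(95), array([ 0.4406, -0.2777]))
(np.int32(19), array([ 0.4451, -0.3305]))
(np.int32(41), array([ 0.4146, -0.3513]))
(np.int32(55), array([ 0.4303, -0.3729]))
(np.int32(60), array([ 0.4045, -0.3739]))
```

{"name": "carry_out", "arguments": {
  "deltas": [
    [[-0.01,0.1,0,0,0,0,0.2],[-0.02,0.25,0,0,0,0,0.2],[-0.03,0.4,0,0,0,0,0.2],[-0.04,0.55,0,0,0,0,0.2],[-0.05,0.7,0,0,0,0,0.2],[-0.063,0.873,0,0,0,0,0.2],[-0.063,0.873,0,0,0,0,0.2],[-0.063,0.873,0,0,0,0,0.2],[-0.063,0.873,0,0,0,0,0.2],[-0.063,0.873,0,0,0,0,0.2]]
  ]
}}

```text
time_s: 43.88
position: [0.4126, -0.247, 0.038]
tcp_rot: [[-1.0, 0.0, 0.001], [0.0, 1.0, -0.001], [-0.001, -0.001, -1.0]]
force: [0.1, -0.6, 1.0]
opening: 0.399
grasp_force: 0.0
```

{"name": "carry_out", "arguments": {
  "deltas": [
    [[-0.01,0.1,0,0,0,0,0.2],[-0.02,0.25,0,0,0,0,0.2],[-0.03,0.4,0,0,0,0,0.2],[-0.04,0.55,0,0,0,0,0.2],[-0.05,0.7,0,0,0,0,0.2],[-0.063,0.873,0,0,0,0,0.2],[-0.063,0.873,0,0,0,0,0.2],[-0.063,0.873,0,0,0,0,0.2],[-0.063,0.873,0,0,0,0,0.2],[-0.063,0.873,0,0,0,0,0.2]]
  ]
}}

```text
time_s: 44.72
position: [0.4224, -0.1167, 0.0381]
tcp_rot: [[-1.0, 0.001, 0.001], [0.001, 1.0, -0.001], [-0.001, -0.001, -1.0]]
force: [-0.3, -0.7, -0.2]
opening: 0.4
grasp_force: 0.0
```

{"name": "carry_out", "arguments": {
  "deltas": [
    [[0,0,0.15,0,0,0,0.2],[0,0,0.28,0,0,0,0.2],[0,0,0.38,0,0,0,0.2],[0,0,0.44,0,0,0,0.2],[0,0,0.463,0,0,0,0.2],[0,0,0.463,0,0,0,0.2],[0,0,0.463,0,0,0,1],[0,0,0.463,0,0,0,1],[0,0,0.463,0,0,0,1],[0,0,0.463,0,0,0,1]]
  ]
}}

```text
time_s: 45.55
position: [0.422, -0.1154, -0.0307]
tcp_rot: [[-1.0, -0.0, 0.001], [-0.0, 1.0, -0.001], [-0.001, -0.001, -1.0]]
force: [-0.2, -0.1, -0.3]
opening: 0.181
grasp_force: 0.1
```

{"name": "carry_out", "arguments": {
  "deltas": [
    [[0,0,0,0,0,0,1],[0,0,0,0,0,0,1],[0,0,-0.05,0,0,0,1],[0,0,-0.15,0,0,0,1],[0,0,-0.25,0,0,0,1],[0,0,-0.35,0,0,0,1],[0,0,-0.42,0,0,0,1],[0,0,-0.463,0,0,0,1],[0,0,-0.463,0,0,0,1],[0,0,-0.463,0,0,0,1]]
  ]
}}

```text
time_s: 46.38
position: [0.4217, -0.1152, 0.0384]
tcp_rot: [[-1.0, -0.0, 0.001], [-0.0, 1.0, -0.0], [-0.001, -0.0, -1.0]]
force: [1.1, 0.3, -0.6]
opening: 0.143
grasp_force: 30.0
```

{"name": "carry_out", "arguments": {
  "deltas": [
    [[0.01,-0.05,0,0,0,0,1],[0.02,-0.12,0,0,0,0,1],[0.03,-0.2,0,0,0,0,1],[0.04,-0.3,0,0,0,0,1],[0.04,-0.4,0,0,0,0,1],[0.05,-0.5,0,0,0,0,1],[0.05,-0.6,0,0,0,0,1],[0.06,-0.7,0,0,0,0,1],[0.07,-0.8,0,0,0,0,1],[0.085,-0.9,0,0,0,0,1]]
  ]
}}

```text
time_s: 47.22
position: [0.4082, -0.2518, 0.0373]
tcp_rot: [[-1.0, 0.001, -0.001], [0.001, 1.0, 0.001], [0.001, 0.001, -1.0]]
force: [-0.4, -0.1, -0.3]
opening: 0.146
grasp_force: 30.0
```

{"name": "carry_out", "arguments": {
  "deltas": [
    [[0.01,-0.1,0,0,0,0,1],[0.02,-0.2,0,0,0,0,1],[0.03,-0.3,0,0,0,0,1],[0.04,-0.4,0,0,0,0,1],[0.05,-0.5,0,0,0,0,1],[0.06,-0.6,0,0,0,0,1],[0.07,-0.66,0,0,0,0,1],[0.085,-0.7,0,0,0,0,1],[0.085,-0.7,0.1,0,0,0,1],[0.085,-0.7,0.15,0,0,0,1]]
  ]
}}

```text
time_s: 48.05
position: [0.3957, -0.3552, 0.015]
tcp_rot: [[-1.0, 0.0, -0.0], [0.0, 1.0, 0.001], [0.0, 0.001, -1.0]]
force: [0.1, 0.1, -0.1]
opening: 0.144
grasp_force: 30.0
```

{"name": "carry_out", "arguments": {
  "deltas": [
    [[0,0,0.06,0,0,0,1],[0,0,0.113,0,0,0,1],[0,0,0.113,0,0,0,0.7],[0,0,0.113,0,0,0,0.5],[0,0,0.113,0,0,0,0.5],[0,0,0.113,0,0,0,0.5],[0,0,0.05,0,0,0,0.4],[0,0,-0.05,0,0,0,0.3],[0,0,-0.13,0,0,0,0.2],[0,0,-0.15,0,0,0,0.2]]
  ]
}}

```text
time_s: 48.88
position: [0.3972, -0.3564, 0.0407]
tcp_rot: [[-1.0, -0.001, 0.003], [-0.001, 1.0, -0.004], [-0.003, -0.004, -1.0]]
force: [0.2, 0.5, -0.6]
opening: 0.377
grasp_force: 0.0
```

{"name": "carry_out", "arguments": {
  "deltas": [
    [[-0.02,0.1,0,0,0,0,0.2],[-0.04,0.2,0,0,0,0,0.2],[-0.06,0.35,0,0,0,0,0.2],[-0.09,0.5,0,0,0,0,0.2],[-0.12,0.6,0,0,0,0,0.2],[-0.14,0.7,0,0,0,0,0.2],[-0.14,0.7,0,0,0,0,0.2],[-0.14,0.7,0,0,0,0,0.2],[-0.14,0.7,0,0,0,0,0.2],[-0.14,0.7,0,0,0,0,0.2]]
  ]
}}

```text
time_s: 49.72
position: [0.4172, -0.2507, 0.038]
tcp_rot: [[-1.0, 0.0, 0.0], [0.0, 1.0, -0.0], [-0.0, -0.0, -1.0]]
force: [0.4, 0.1, -0.4]
opening: 0.398
grasp_force: 0.0
```

{"name": "carry_out", "arguments": {
  "deltas": [
    [[-0.02,0.1,0,0,0,0,0.2],[-0.04,0.2,0,0,0,0,0.2],[-0.06,0.35,0,0,0,0,0.2],[-0.09,0.5,0,0,0,0,0.2],[-0.12,0.6,0,0,0,0,0.2],[-0.14,0.7,0,0,0,0,0.2],[-0.14,0.7,0,0,0,0,0.2],[-0.14,0.7,0,0,0,0,0.2],[-0.14,0.7,0,0,0,0,0.2],[-0.14,0.7,0,0,0,0,0.2]]
  ]
}}

```text
time_s: 50.55
position: [0.4384, -0.1464, 0.0381]
tcp_rot: [[-1.0, 0.001, 0.001], [0.001, 1.0, -0.001], [-0.001, -0.001, -1.0]]
force: [0.3, 0.6, 0.4]
opening: 0.402
grasp_force: 0.0
```

{"name": "carry_out", "arguments": {
  "deltas": [
    [[-0.02,0.1,0,0,0,0,0.2],[-0.04,0.2,0,0,0,0,0.2],[-0.06,0.35,0,0,0,0,0.2],[-0.09,0.5,0,0,0,0,0.2],[-0.12,0.6,0,0,0,0,0.2],[-0.14,0.7,0,0,0,0,0.2],[-0.14,0.7,0,0,0,0,0.2],[-0.14,0.7,0,0,0,0,0.2],[-0.14,0.7,0,0,0,0,0.2],[-0.14,0.7,0,0,0,0,0.2]]
  ]
}}

```text
time_s: 51.38
position: [0.4592, -0.0412, 0.0381]
tcp_rot: [[-1.0, 0.001, 0.0], [0.001, 1.0, -0.0], [-0.0, -0.0, -1.0]]
force: [0.6, -0.4, 0.5]
opening: 0.402
grasp_force: 0.0
```

Run:
```python
from h import *
print(telemetry.read_state()['position'])
print('side')
for o in brass('side','x4'):print(o)
```

```text
[ 0.45916373 -0.04124699  0.03809296]
side
(np.int32(97), array([0.4876, 0.1865]))
(np.int32(84), array([0.5085, 0.1436]))
(np.int32(23), array([0.4989, 0.0378]))
(np.int32(29), array([0.442 , 0.0364]))
(np.int32(32), array([ 0.4584, -0.0394]))
(np.int32(119), array([ 0.408 , -0.3503]))
(np.int32(57), array([ 0.4325, -0.3798]))
(np.int32(52), array([ 0.405 , -0.3734]))
```

{"name": "carry_out", "arguments": {
  "deltas": [
    [[0,0.007,0.15,0,0,0,0.2],[0,0.007,0.28,0,0,0,0.2],[0,0.007,0.38,0,0,0,0.2],[0,0.007,0.44,0,0,0,0.2],[0,0.007,0.463,0,0,0,0.2],[0,0.007,0.463,0,0,0,0.2],[0,0.007,0.463,0,0,0,1],[0,0.007,0.463,0,0,0,1],[0,0.007,0.463,0,0,0,1],[0,0.007,0.463,0,0,0,1]]
  ]
}}

```text
time_s: 52.27
position: [0.4595, -0.0392, -0.0307]
tcp_rot: [[-1.0, -0.0, 0.001], [-0.0, 1.0, -0.0], [-0.001, -0.0, -1.0]]
force: [0.1, 0.5, -0.5]
opening: 0.181
grasp_force: 0.0
```

{"name": "carry_out", "arguments": {
  "deltas": [
    [[0,0,0,0,0,0,1],[0,0,0,0,0,0,1],[0,0,-0.05,0,0,0,1],[0,0,-0.15,0,0,0,1],[0,0,-0.25,0,0,0,1],[0,0,-0.35,0,0,0,1],[0,0,-0.42,0,0,0,1],[0,0,-0.463,0,0,0,1],[0,0,-0.463,0,0,0,1],[0,0,-0.463,0,0,0,1]]
  ]
}}

```text
time_s: 53.1
position: [0.4591, -0.0391, 0.0384]
tcp_rot: [[-1.0, -0.0, 0.001], [-0.0, 1.0, -0.0], [-0.001, -0.0, -1.0]]
force: [-0.8, -0.1, -0.3]
opening: 0.144
grasp_force: 30.0
```

{"name": "carry_out", "arguments": {
  "deltas": [
    [[0,-0.05,0,0,0,0,1],[0,-0.12,0,0,0,0,1],[0.01,-0.2,0,0,0,0,1],[0.01,-0.3,0,0,0,0,1],[0.02,-0.4,0,0,0,0,1],[0.02,-0.5,0,0,0,0,1],[0.03,-0.58,0,0,0,0,1],[0.03,-0.65,0,0,0,0,1],[0.04,-0.713,0,0,0,0,1],[0.04,-0.713,0,0,0,0,1]]
  ]
}}

```text
time_s: 53.93
position: [0.4533, -0.1481, 0.0379]
tcp_rot: [[-1.0, 0.002, 0.001], [0.002, 1.0, -0.001], [-0.001, -0.001, -1.0]]
force: [-0.8, -0.5, -0.1]
opening: 0.141
grasp_force: 30.0
```

{"name": "carry_out", "arguments": {
  "deltas": [
    [[0,-0.1,0,0,0,0,1],[0,-0.2,0,0,0,0,1],[0.01,-0.3,0,0,0,0,1],[0.01,-0.4,0,0,0,0,1],[0.02,-0.5,0,0,0,0,1],[0.02,-0.6,0,0,0,0,1],[0.03,-0.713,0,0,0,0,1],[0.039,-0.713,0,0,0,0,1],[0.039,-0.713,0,0,0,0,1],[0.039,-0.713,0,0,0,0,1]]
  ]
}}

```text
time_s: 54.77
position: [0.4466, -0.2518, 0.0379]
tcp_rot: [[-1.0, -0.0, -0.001], [-0.0, 1.0, 0.002], [0.001, 0.002, -1.0]]
force: [0.6, -0.4, 0.1]
opening: 0.139
grasp_force: 30.0
```

{"name": "carry_out", "arguments": {
  "deltas": [
    [[0,-0.1,0,0,0,0,1],[0,-0.2,0,0,0,0,1],[0.01,-0.3,0,0,0,0,1],[0.01,-0.4,0,0,0,0,1],[0.02,-0.5,0,0,0,0,1],[0.02,-0.6,0,0,0,0,1],[0.03,-0.68,0,0,0,0,1],[0.039,-0.713,0.1,0,0,0,1],[0.039,-0.713,0.15,0,0,0,1],[0.039,-0.713,0.15,0,0,0,1]]
  ]
}}

```text
time_s: 55.6
position: [0.4401, -0.3594, 0.014]
tcp_rot: [[-1.0, 0.001, -0.002], [0.001, 1.0, 0.003], [0.002, 0.003, -1.0]]
force: [0.8, -0.4, -0.7]
opening: 0.141
grasp_force: 30.0
```

{"name": "carry_out", "arguments": {
  "deltas": [
    [[0,0,0.06,0,0,0,1],[0,0,0.113,0,0,0,1],[0,0,0.113,0,0,0,0.7],[0,0,0.113,0,0,0,0.5],[0,0,0.113,0,0,0,0.5],[0,0,0.113,0,0,0,0.5],[0,0,0.05,0,0,0,0.4],[0,0,-0.05,0,0,0,0.3],[0,0,-0.13,0,0,0,0.2],[0,0,-0.15,0,0,0,0.2]]
  ]
}}

```text
time_s: 56.43
position: [0.4427, -0.3613, 0.0409]
tcp_rot: [[-1.0, -0.0, 0.003], [-0.001, 1.0, -0.004], [-0.003, -0.004, -1.0]]
force: [-0.1, 0.1, 0.3]
opening: 0.379
grasp_force: 0.0
```

Run:
```python
from h import *
print(telemetry.read_state()['position'])
for c in('side','top'):
  print(c)
  for o in brass(c,'x5'+c):print(o)
```

```text
[ 0.44270438 -0.36132967  0.04087759]
side
(np.int32(28), array([0.4423, 0.0379]))
(np.int32(74), array([ 0.4892, -0.2525]))
(np.int32(49), array([ 0.4952, -0.2949]))
(np.int32(39), array([ 0.4805, -0.3479]))
(np.int32(60), array([ 0.4433, -0.3569]))
(np.int32(130), array([ 0.4073, -0.3512]))
(np.int32(66), array([ 0.4321, -0.3804]))
(np.int32(57), array([ 0.4048, -0.3743]))
top
(np.int32(19), array([0.4413, 0.0355]))
```

{"name": "carry_out", "arguments": {
  "deltas": [
    [[0,0.1,0,0,0,0,0.2],[0,0.25,0,0,0,0,0.2],[0,0.4,0,0,0,0,0.2],[0,0.55,0,0,0,0,0.2],[0,0.7,0,0,0,0,0.2],[0,0.8,0,0,0,0,0.2],[0,0.882,0,0,0,0,0.2],[0,0.882,0,0,0,0,0.2],[0,0.882,0,0,0,0,0.2],[0,0.882,0,0,0,0,0.2]]
  ]
}}

```text
time_s: 57.37
position: [0.4422, -0.2288, 0.0381]
tcp_rot: [[-1.0, -0.0, 0.001], [-0.0, 1.0, -0.001], [-0.001, -0.001, -1.0]]
force: [-1.4, -0.9, 0.7]
opening: 0.396
grasp_force: 0.0
```

{"name": "carry_out", "arguments": {
  "deltas": [
    [[0,0.1,0,0,0,0,0.2],[0,0.25,0,0,0,0,0.2],[0,0.4,0,0,0,0,0.2],[0,0.55,0,0,0,0,0.2],[0,0.7,0,0,0,0,0.2],[0,0.8,0,0,0,0,0.2],[0,0.882,0,0,0,0,0.2],[0,0.882,0,0,0,0,0.2],[0,0.882,0,0,0,0,0.2],[0,0.882,0,0,0,0,0.2]]
  ]
}}

```text
time_s: 58.2
position: [0.4421, -0.0962, 0.0382]
tcp_rot: [[-1.0, 0.0, 0.001], [0.0, 1.0, -0.001], [-0.001, -0.001, -1.0]]
force: [-0.0, 0.2, 0.5]
opening: 0.396
grasp_force: 0.0
```

{"name": "carry_out", "arguments": {
  "deltas": [
    [[0,0.1,0,0,0,0,0.2],[0,0.25,0,0,0,0,0.2],[0,0.4,0,0,0,0,0.2],[0,0.55,0,0,0,0,0.2],[0,0.7,0,0,0,0,0.2],[0,0.8,0,0,0,0,0.2],[0,0.882,0,0,0,0,0.2],[0,0.882,0,0,0,0,0.2],[0,0.882,0,0,0,0,0.2],[0,0.882,0,0,0,0,0.2]]
  ]
}}

```text
time_s: 59.03
position: [0.442, 0.0359, 0.0381]
tcp_rot: [[-1.0, 0.001, 0.001], [0.001, 1.0, -0.0], [-0.001, -0.0, -1.0]]
force: [-0.3, -0.1, -1.2]
opening: 0.404
grasp_force: 0.0
```

Run:
```python
from h import *
print(telemetry.read_state()['position'])
for o in brass('side','x6'):print(o)
```

```text
[0.4419994  0.03587915 0.03810566]
(np.int32(64), array([0.4863, 0.2174]))
(np.int32(20), array([0.4771, 0.1305]))
(np.int32(29), array([0.442 , 0.0364]))
(np.int32(60), array([ 0.4443, -0.3561]))
(np.int32(121), array([ 0.4081, -0.3503]))
(np.int32(59), array([ 0.4325, -0.3795]))
(np.int32(51), array([ 0.4052, -0.3735]))
```

{"name": "carry_out", "arguments": {
  "deltas": [
    [[0,0,0.15,0,0,0,0.2],[0,0,0.28,0,0,0,0.2],[0,0,0.38,0,0,0,0.2],[0,0,0.44,0,0,0,0.2],[0,0,0.463,0,0,0,0.2],[0,0,0.463,0,0,0,0.2],[0,0,0.463,0,0,0,1],[0,0,0.463,0,0,0,1],[0,0,0.463,0,0,0,1],[0,0,0.463,0,0,0,1]]
  ]
}}

```text
time_s: 59.92
position: [0.4418, 0.0369, -0.0307]
tcp_rot: [[-1.0, -0.0, 0.001], [-0.0, 1.0, -0.0], [-0.001, -0.0, -1.0]]
force: [0.1, 0.0, -0.6]
opening: 0.183
grasp_force: 0.0
```

{"name": "carry_out", "arguments": {
  "deltas": [
    [[0,0,0,0,0,0,1],[0,0,0,0,0,0,1],[0,0,-0.05,0,0,0,1],[0,0,-0.15,0,0,0,1],[0,0,-0.25,0,0,0,1],[0,0,-0.35,0,0,0,1],[0,0,-0.42,0,0,0,1],[0,0,-0.463,0,0,0,1],[0,0,-0.463,0,0,0,1],[0,0,-0.463,0,0,0,1]]
  ]
}}

```text
time_s: 60.75
position: [0.4415, 0.037, 0.0384]
tcp_rot: [[-1.0, -0.0, 0.001], [-0.0, 1.0, -0.0], [-0.001, -0.0, -1.0]]
force: [0.1, -0.6, -0.2]
opening: 0.142
grasp_force: 30.0
```

{"name": "carry_out", "arguments": {
  "deltas": [
    [[0,-0.05,0,0,0,0,1],[0,-0.12,0,0,0,0,1],[0.01,-0.2,0,0,0,0,1],[0.01,-0.3,0,0,0,0,1],[0.02,-0.4,0,0,0,0,1],[0.02,-0.5,0,0,0,0,1],[0.03,-0.6,0,0,0,0,1],[0.03,-0.7,0,0,0,0,1],[0.04,-0.8,0,0,0,0,1],[0.044,-0.889,0,0,0,0,1]]
  ]
}}

```text
time_s: 61.58
position: [0.4341, -0.0981, 0.0374]
tcp_rot: [[-1.0, 0.001, -0.001], [0.001, 1.0, 0.001], [0.001, 0.001, -1.0]]
force: [-0.3, 0.1, -0.6]
opening: 0.144
grasp_force: 30.0
```

{"name": "carry_out", "arguments": {
  "deltas": [
    [[0,-0.1,0,0,0,0,1],[0,-0.2,0,0,0,0,1],[0.01,-0.3,0,0,0,0,1],[0.01,-0.4,0,0,0,0,1],[0.02,-0.5,0,0,0,0,1],[0.02,-0.6,0,0,0,0,1],[0.03,-0.7,0,0,0,0,1],[0.03,-0.8,0,0,0,0,1],[0.044,-0.889,0,0,0,0,1],[0.044,-0.889,0,0,0,0,1]]
  ]
}}

```text
time_s: 62.42
position: [0.4286, -0.2333, 0.0378]
tcp_rot: [[-1.0, 0.003, 0.001], [0.003, 1.0, -0.002], [-0.001, -0.002, -1.0]]
force: [0.1, -0.4, -0.2]
opening: 0.144
grasp_force: 30.0
```

{"name": "carry_out", "arguments": {
  "deltas": [
    [[0,-0.1,0,0,0,0,1],[0,-0.22,0,0,0,0,1],[0.01,-0.35,0,0,0,0,1],[0.01,-0.48,0,0,0,0,1],[0.02,-0.6,0,0,0,0,1],[0.02,-0.72,0,0,0,0,1],[0.03,-0.82,0,0,0,0,1],[0.044,-0.889,0.1,0,0,0,1],[0.044,-0.889,0.15,0,0,0,1],[0.044,-0.889,0.15,0,0,0,1]]
  ]
}}

```text
time_s: 63.25
position: [0.4203, -0.3619, 0.0139]
tcp_rot: [[-1.0, 0.001, -0.003], [0.001, 1.0, 0.004], [0.003, 0.004, -1.0]]
force: [-0.1, -0.1, -1.2]
opening: 0.139
grasp_force: 30.0
```

{"name": "carry_out", "arguments": {
  "deltas": [
    [[0,0,0.06,0,0,0,1],[0,0,0.09,0,0,0,1],[0,0,0.09,0,0,0,1],[0,0,0.09,0,0,0,0.5],[0,0,0.09,0,0,0,0.5],[0,0,0.09,0,0,0,0.5],[0,0,0.05,0,0,0,0.4],[0,0,-0.05,0,0,0,0.3],[0,0,-0.13,0,0,0,0.2],[0,0,-0.15,0,0,0,0.2]]
  ]
}}

```text
time_s: 64.08
position: [0.4227, -0.3643, 0.0404]
tcp_rot: [[-1.0, -0.0, 0.003], [-0.0, 1.0, -0.003], [-0.003, -0.003, -1.0]]
force: [0.3, -1.0, -0.0]
opening: 0.377
grasp_force: 0.0
```

Run:
```python
from h import *
print(telemetry.read_state()['position'])
for c in('side','top'):
  print(c)
  for o in brass(c,'x7'+c):print(o)
```

```text
[ 0.42267432 -0.36430306  0.04038971]
side
(np.int32(120), array([ 0.4665, -0.2718]))
(np.int32(42), array([ 0.4566, -0.352 ]))
(np.int32(150), array([ 0.4314, -0.372 ]))
(np.int32(129), array([ 0.407 , -0.3512]))
(np.int32(61), array([ 0.4046, -0.3743]))
top
```

```bash
cat >> h.py <<'E'
def blobs(im,lo,hi,amin=60):
    h=cv2.cvtColor(np.ascontiguousarray(im),cv2.COLOR_BGR2HSV);m=cv2.inRange(h,lo,hi)
    cs,_=cv2.findContours(m,cv2.RETR_EXTERNAL,cv2.CHAIN_APPROX_NONE)
    return [c for c in cs if cv2.contourArea(c)>amin]
E
python3 - <<'E'
from h import *
np.set_printoptions(precision=4,suppress=True)
im=np.load('pics/x7top.npy')
for n,lo,hi in(('green',(45,90,50),(80,255,255)),('yellow',(20,120,90),(34,255,255)),('red',(0,150,60),(6,255,255))):
    for c in blobs(im,lo,hi):
        (x,y),r=cv2.minEnclosingCircle(c);print(n,cv2.contourArea(c),(x,y),r,cv2.boundingRect(c))
c=cv2.resize(im[165:215,240:400],None,fx=5,fy=5,interpolation=cv2.INTER_CUBIC)
cv2.imwrite('pics/c7.png',c)
E
```

```text
green 163.0 (353.5, 258.5) 11.068072319030762 (349, 248, 11, 22)
green 1412.0 (378.0, 193.84616088867188) 26.325448989868164 (357, 168, 43, 53)
green 2445.0 (157.0, 99.0) 34.65554428100586 (130, 75, 55, 49)
yellow 288.0 (217.32716369628906, 232.5370330810547) 10.000115394592285 (208, 223, 20, 20)
yellow 406.5 (271.5, 189.4600067138672) 12.550070762634277 (260, 177, 23, 26)
yellow 2341.5 (213.75262451171875, 98.75263214111328) 33.59139633178711 (188, 75, 52, 49)
```

View pics/c7.png

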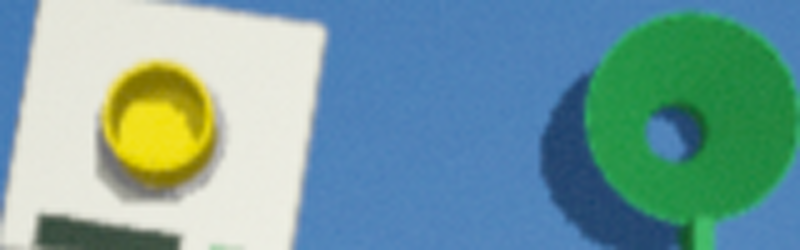

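The crop shows the jar mouth centred at (158,118) on the pan and the funnel rim spanning x 584–800 with its top at y 12.

Run:
```python
from h import *
np.set_printoptions(precision=4,suppress=True)
print('jar',ray('top',271.2,188.1,.111),'funnel',ray('top',378,189,.09))
im=np.load('pics/s2.npy')
for cc in blobs(im,(20,100,70),(34,255,255)):print(cv2.boundingRect(cc))
for cc in blobs(im,(45,90,50),(80,255,255)):print('g',cv2.boundingRect(cc))
```

```text
jar [0.6124 0.0318 0.111 ] funnel [ 0.6153 -0.2424  0.09  ]
(192, 195, 21, 18)
(262, 180, 24, 39)
(283, 114, 63, 54)
g (253, 307, 30, 20)
g (322, 247, 62, 47)
g (252, 91, 57, 51)
g (345, 0, 215, 145)
```

{"name": "carry_out", "arguments": {
  "deltas": [
    [[0,0,-0.1,0,0,0,0.1],[0,0,-0.25,0,0,0,0.1],[0,0,-0.4,0,0,0,0.1],[0,0,-0.55,0,0,0,0.1],[0,0,-0.7,0,0,0,0.1],[0,0,-0.743,0,0,0,0.1],[0,0,-0.743,0,0,0,0.1],[0,0,-0.743,0,0,0,0.1],[0,0,-0.743,0,0,0,0.1],[0,0,-0.743,0,0,0,0.1]]
  ]
}}

```text
time_s: 65.02
position: [0.4208, -0.3621, 0.1478]
tcp_rot: [[-1.0, -0.0, -0.002], [-0.0, 1.0, 0.003], [0.002, 0.003, -1.0]]
force: [-0.1, -0.5, -0.1]
opening: 0.452
grasp_force: 0.0
```

{"name": "carry_out", "arguments": {
  "deltas": [
    [[-0.1,0.1,0,0,0,0,0.1],[-0.25,0.25,0,0,0,0,0.1],[-0.4,0.4,0,0,0,0,0.1],[-0.55,0.55,0,0,0,0,0.1],[-0.7,0.7,0,0,0,0,0.1],[-0.827,0.815,0,0,0,0,0.1],[-0.827,0.815,0,0,0,0,0.1],[-0.827,0.815,0,0,0,0,0.1],[-0.827,0.815,0,0,0,0,0.1],[-0.827,0.815,0,0,0,0,0.1]]
  ]
}}

```text
time_s: 65.85
position: [0.5445, -0.2414, 0.1488]
tcp_rot: [[-1.0, 0.001, -0.002], [0.001, 1.0, 0.001], [0.002, 0.001, -1.0]]
force: [0.8, -0.2, 0.7]
opening: 0.452
grasp_force: 0.0
```

Run:
```python
from h import *
np.set_printoptions(precision=4,suppress=True)
p=telemetry.read_state()['position'];print(p)
print('jar side',ray('side',273.5,188.2,.111))
im=capture('side')[:,:,::-1]; np.save('pics/s8.npy',im)
u0,v0=290,190
c=np.ascontiguousarray(cv2.resize(im[v0:v0+120,u0:u0+120],None,fx=5,fy=5,interpolation=cv2.INTER_CUBIC))
for q in([.546,-.242,.1],[.546,-.242,.115],[.616,-.243,.09],p+[0,0,.0335]):
    u,v=proj('side',np.array(q));cv2.drawMarker(c,(int((u-u0)*5+2),int((v-v0)*5+2)),(0,0,255),0,14,1)
cv2.imwrite('pics/c8.png',c)
```

```text
[ 0.5445 -0.2414  0.1488]
jar side [0.6126 0.0303 0.111 ]
```

View pics/c8.png

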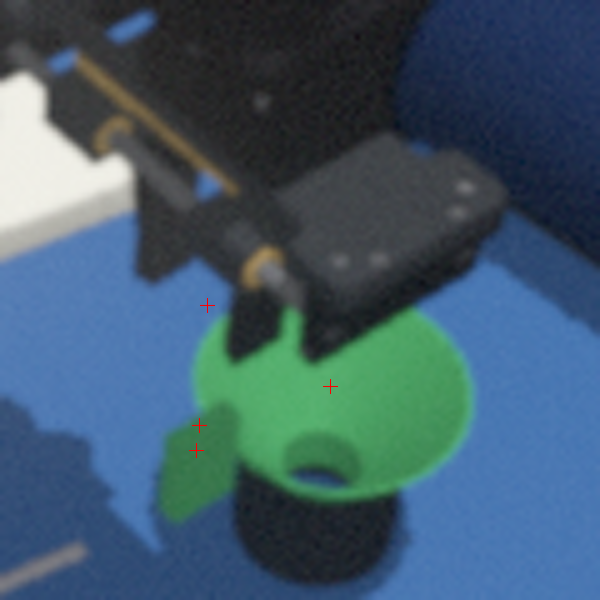

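The marks agree: the TCP mark at (207,305) lies between the fingertips, and the fin-top mark at (199,425) is on the fin. I'll grip and lift.

{"name": "carry_out", "arguments": {
  "deltas": [
    [[0,0,0.1,0,0,0,0.1],[0,0,0.22,0,0,0,0.1],[0,0,0.34,0,0,0,0.1],[0,0,0.46,0,0,0,0.1],[0,0,0.56,0,0,0,0.1],[0,0,0.64,0,0,0,0.1],[0,0,0.68,0,0,0,0.1],[0,0,0.68,0,0,0,0.1],[0,0,0.68,0,0,0,0.1],[0,0,0.68,0,0,0,0.1]]
  ]
}}

```text
time_s: 66.73
position: [0.5463, -0.2415, 0.0484]
tcp_rot: [[-1.0, -0.0, 0.001], [-0.0, 1.0, -0.001], [-0.001, -0.001, -1.0]]
force: [0.3, 0.2, 0.3]
opening: 0.453
grasp_force: 0.0
```

{"name": "carry_out", "arguments": {
  "deltas": [
    [[0,0,0,0,0,0,0.4],[0,0,0,0,0,0,0.6],[0,0,0,0,0,0,0.7],[0,0,0,0,0,0,0.8],[0,0,0,0,0,0,1],[0,0,0,0,0,0,1],[0,0,0,0,0,0,1],[0,0,0,0,0,0,1],[0,0,0,0,0,0,1],[0,0,0,0,0,0,1]]
  ]
}}

```text
time_s: 67.57
position: [0.5459, -0.2412, 0.0477]
tcp_rot: [[-1.0, -0.0, 0.0], [-0.0, 1.0, -0.001], [-0.0, -0.001, -1.0]]
force: [-1.1, -0.7, 0.4]
opening: 0.115
grasp_force: 30.0
```

{"name": "carry_out", "arguments": {
  "deltas": [
    [[0,0,-0.03,0,0,0,1],[0,0,-0.08,0,0,0,1],[0,0,-0.16,0,0,0,1],[0,0,-0.26,0,0,0,1],[0,0,-0.38,0,0,0,1],[0,0,-0.5,0,0,0,1],[0,0,-0.62,0,0,0,1],[0,0,-0.72,0,0,0,1],[0,0,-0.78,0,0,0,1],[0,0,-0.8,0,0,0,1]]
  ]
}}

```text
time_s: 68.4
position: [0.5466, -0.2412, 0.1702]
tcp_rot: [[-1.0, -0.001, 0.003], [-0.001, 1.0, -0.002], [-0.003, -0.002, -1.0]]
force: [0.0, 0.8, 0.0]
opening: 0.115
grasp_force: 30.0
```

{"name": "carry_out", "arguments": {
  "deltas": [
    [[0,0.04,0,0,0,0,1],[0,0.11,0,0,0,0,1],[0,0.2,0,0,0,0,1],[0,0.3,0,0,0,0,1],[0,0.41,0,0,0,0,1],[0,0.52,0,0,0,0,1],[0,0.63,0,0,0,0,1],[0,0.74,0,0,0,0,1],[0,0.84,0,0,0,0,1],[0.007,0.917,0,0,0,0,1]]
  ]
}}

```text
time_s: 69.23
position: [0.5439, -0.1004, 0.167]
tcp_rot: [[-1.0, -0.002, -0.002], [-0.002, 1.0, 0.001], [0.002, 0.001, -1.0]]
force: [-0.4, 0.1, -1.1]
opening: 0.109
grasp_force: 30.0
```

{"name": "carry_out", "arguments": {
  "deltas": [
    [[0,0.1,0,0,0,0,1],[0,0.21,0,0,0,0,1],[0,0.33,0,0,0,0,1],[0,0.45,0,0,0,0,1],[0,0.57,0,0,0,0,1],[0,0.69,0,0,0,0,1],[0,0.79,0,0,0,0,1],[0,0.87,0,0,0,0,1],[0,0.91,0,0,0,0,1],[0.007,0.917,0,0,0,0,1]]
  ]
}}

```text
time_s: 70.07
position: [0.5433, 0.0356, 0.1674]
tcp_rot: [[-1.0, -0.002, -0.0], [-0.002, 1.0, 0.0], [0.0, 0.0, -1.0]]
force: [0.2, 0.4, -1.2]
opening: 0.109
grasp_force: 30.0
```

{"name": "carry_out", "arguments": {
  "deltas": [
    [[0,0,0,0,0,0,1],[0,0,0,0,0,0,1],[0,0,0.03,0,0,0,1],[0,0,0.07,0,0,0,1],[0,0,0.12,0,0,0,1],[0,0,0.17,0,0,0,1],[0,0,0.22,0,0,0,1],[0,0,0.25,0,0,0,1],[0,0,0.27,0,0,0,1],[0,0,0.27,0,0,0,1]]
  ]
}}

```text
time_s: 70.9
position: [0.5429, 0.0343, 0.126]
tcp_rot: [[-1.0, -0.0, -0.002], [-0.0, 1.0, 0.0], [0.002, 0.0, -1.0]]
force: [0.5, 0.2, -0.6]
opening: 0.113
grasp_force: 30.0
```

{"name": "carry_out", "arguments": {
  "deltas": [
    [[0,0,0.02,0,0,0,1],[0,0,0.05,0,0,0,1],[0,0,0.08,0,0,0,1],[0,0,0.1,0,0,0,1],[0,0,0.11,0,0,0,1],[0,0,0.11,0,0,0,1],[0,0,0.11,0,0,0,1],[0,0,0.11,0,0,0,1],[0,0,0.11,0,0,0,1],[0,0,0.11,0,0,0,1]]
  ]
}}

```text
time_s: 71.73
position: [0.543, 0.0343, 0.1108]
tcp_rot: [[-1.0, -0.0, -0.001], [-0.0, 1.0, -0.0], [0.001, -0.0, -1.0]]
force: [-3.2, -1.1, 5.1]
opening: 0.112
grasp_force: 30.0
```

{"name": "carry_out", "arguments": {
  "deltas": [
    [[0,0,0,0,0,0,0.7],[0,0,0,0,0,0,0.5],[0,0,0,0,0,0,0.3],[0,0,0,0,0,0,0.1],[0,0,0,0,0,0,0.1],[0,0,0,0,0,0,0.1],[0,0,-0.03,0,0,0,0.1],[0,0,-0.1,0,0,0,0.1],[0,0,-0.2,0,0,0,0.1],[0,0,-0.35,0,0,0,0.1]]
  ]
}}

```text
time_s: 72.57
position: [0.5423, 0.0344, 0.163]
tcp_rot: [[-1.0, -0.0, -0.003], [-0.0, 1.0, 0.001], [0.003, 0.001, -1.0]]
force: [-0.4, -0.2, 0.6]
opening: 0.451
grasp_force: 0.0
```

{"name": "carry_out", "arguments": {
  "deltas": [
    [[0.1,-0.1,0,0,0,0,0.1],[0.2,-0.25,0,0,0,0,0.1],[0.25,-0.4,0,0,0,0,0.1],[0.3,-0.55,0,0,0,0,0.1],[0.35,-0.7,0,0,0,0,0.1],[0.4,-0.85,0,0,0,0,0.1],[0.4,-1,0,0,0,0,0.1],[0.4,-1,0,0,0,0,0.1],[0.4,-1,0,0,0,0,0.1],[0.4,-1,0,0,0,0,0.1]]
  ]
}}

```text
time_s: 73.4
position: [0.4836, -0.1154, 0.1636]
tcp_rot: [[-1.0, 0.0, 0.001], [0.0, 1.0, 0.0], [-0.001, 0.0, -1.0]]
force: [-0.1, 0.2, 0.8]
opening: 0.45
grasp_force: 0.0
```

Run:
```python
from h import *
np.set_printoptions(precision=4,suppress=True)
print(telemetry.read_state()['position'])
a=np.linspace(0,6.28,180)
for cam in('side','top'):
    im=capture(cam)[:,:,::-1];np.save('pics/x9'+cam,im)
    for cc in blobs(im,(45,90,50),(85,255,255)):
        b=cv2.boundingRect(cc)
        if b[2]<80:print(cam,b[0],b[0]+b[2]-1,b[1],b[1]+b[3]-1)
    for c in([.6125,.031],[.6155,.034]):
        P=np.array([proj(cam,np.array([c[0]+.056*np.cos(t),c[1]+.056*np.sin(t),.153])) for t in a])
        F=np.array([proj(cam,np.array([c[0]-r,c[1]+y,z])) for r in(.055,.085) for y in(-.005,.005) for z in(.133,.178)])
        print('exp rim',P.min(0),P.max(0),'fin',F.min(0),F.max(0))
side=np.load('pics/x9side.npy');top=np.load('pics/x9top.npy')
f=lambda i,u,v:cv2.resize(i[v:v+140,u:u+95],None,fx=4,fy=4,interpolation=cv2.INTER_CUBIC)
cv2.imwrite('pics/c9.png',np.hstack([f(side,225,115),f(top,225,130)]))
```

```text
[ 0.4836 -0.1154  0.1636]
side 253 282 306 326
side 473 494 300 320
side 289 297 161 184
side 282 308 98 125
exp rim [247.9006 158.3136] [298.3774 190.089 ] fin [239.2988 172.9913] [254.3048 196.6955]
exp rim [248.2632 157.2066] [298.6068 188.8145] fin [239.701 171.767] [254.6538 195.42  ]
top 349 359 255 270
top 249 292 163 219
top 130 184 75 124
exp rim [247.8258 162.8975] [293.4357 207.9597] fin [267.4186 206.2785] [272.7377 220.5769]
exp rim [246.6329 161.7001] [292.2209 206.729 ] fin [266.1766 205.0203] [271.5471 219.3591]
```

View pics/c9.png

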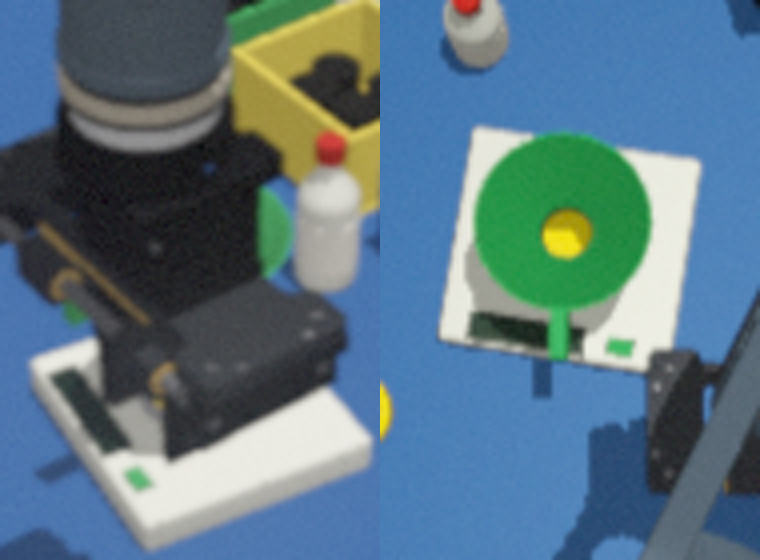

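The crops show the funnel seated upright on the jar: rim centre at (562,220) and yellow jar floor visible through the spout at (566,233). Next I grip the dish.

{"name": "carry_out", "arguments": {
  "deltas": [
    [[0,-0.1,0,0,0,0,0.1],[0.01,-0.25,0,0,0,0,0.1],[0.02,-0.4,0,0,0,0,0.1],[0.03,-0.55,0,0,0,0,0.1],[0.04,-0.7,0,0,0,0,0.1],[0.042,-0.875,0,0,0,0,0.1],[0.042,-0.875,0,0,0,0,0.1],[0.042,-0.875,0,0,0,0,0.1],[0.042,-0.875,0,0,0,0,0.1],[0.042,-0.875,0,0,0,0,0.1]]
  ]
}}

```text
time_s: 74.33
position: [0.477, -0.2452, 0.1629]
tcp_rot: [[-1.0, -0.002, -0.001], [-0.002, 1.0, 0.001], [0.001, 0.001, -1.0]]
force: [0.5, -0.2, 0.5]
opening: 0.451
grasp_force: 0.0
```

{"name": "carry_out", "arguments": {
  "deltas": [
    [[0,-0.1,0,0,0,0.005,0.1],[0.01,-0.25,0,0,0,0.01,0.1],[0.02,-0.4,0,0,0,0.015,0.1],[0.03,-0.55,0,0,0,0.02,0.1],[0.04,-0.7,0,0,0,0.0236,0.1],[0.042,-0.875,0,0,0,0.0236,0.1],[0.042,-0.875,0,0,0,0.0236,0.1],[0.042,-0.875,0,0,0,0.0236,0.1],[0.042,-0.875,0,0,0,0.0236,0.1],[0.042,-0.875,0,0,0,0.0236,0.1]]
  ]
}}

```text
time_s: 75.17
position: [0.4708, -0.377, 0.1628]
tcp_rot: [[-0.989, 0.147, -0.001], [0.147, 0.989, 0.001], [0.001, 0.001, -1.0]]
force: [-0.3, 0.8, 0.1]
opening: 0.453
grasp_force: 0.0
```

Run:
```python
from h import *
np.set_printoptions(precision=4,suppress=True)
p=telemetry.read_state()['position'];print(p)
im=capture('side')[:,:,::-1]
for cc in blobs(im,(0,130,60),(7,255,255),20)+blobs(im,(173,130,60),(180,255,255),20):
    print('red',cv2.boundingRect(cc))
c,s=np.cos(np.radians(-8.5)),np.sin(np.radians(-8.5))
for o in([.471,-.378],):
    P=[proj('side',np.array([o[0]+c*x-s*y,o[1]+s*x+c*y,z])) for x in(-.017,.017) for y in(-.006,.006) for z in(.025,.061)]
    print(np.min(P,0),np.max(P,0))
for o in brass('side'):print(o)
```

```text
[ 0.4708 -0.377   0.1628]
red (334, 358, 20, 25)
red (334, 356, 20, 19)
[333.9524 355.2044] [355.3819 379.2599]
(np.int32(121), array([ 0.4077, -0.351 ]))
(np.int32(58), array([ 0.4053, -0.3733]))
```

{"name": "carry_out", "arguments": {
  "deltas": [
    [[0,0,0.15,0,0,0,0.1],[0,0,0.3,0,0,0,0.1],[0,0,0.45,0,0,0,0.1],[0,0,0.6,0,0,0,0.1],[0,0,0.75,0,0,0,0.1],[0,0,0.88,0,0,0,0.1],[0,0,0.97,0,0,0,0.1],[0,0,1,0,0,0,0.1],[0,0,1,0,0,0,0.1],[0,0,1,0,0,0,0.1]]
  ]
}}

```text
time_s: 76.1
position: [0.4714, -0.3782, 0.0135]
tcp_rot: [[-0.989, 0.147, 0.0], [0.147, 0.989, -0.001], [-0.0, -0.0, -1.0]]
force: [0.2, -0.4, 0.4]
opening: 0.456
grasp_force: 0.0
```

{"name": "carry_out", "arguments": {
  "deltas": [
    [[0,0,0.06,0,0,0,0.1],[0,0,0.115,0,0,0,0.1],[0,0,0.115,0,0,0,0.1],[0,0,0.115,0,0,0,0.4],[0,0,0.115,0,0,0,0.6],[0,0,0.115,0,0,0,0.7],[0,0,0.115,0,0,0,1],[0,0,0.115,0,0,0,1],[0,0,0.115,0,0,0,1],[0,0,0.115,0,0,0,1]]
  ]
}}

```text
time_s: 76.93
position: [0.4711, -0.3782, -0.0039]
tcp_rot: [[-0.989, 0.148, 0.0], [0.148, 0.989, -0.0], [-0.0, -0.0, -1.0]]
force: [0.4, 0.1, 1.5]
opening: 0.136
grasp_force: 29.9
```

{"name": "carry_out", "arguments": {
  "deltas": [
    [[0,0,0,0,0,0,1],[0,0,0,0,0,0,1],[0,0,-0.02,0,0,0,1],[0,0,-0.06,0,0,0,1],[0,0,-0.12,0,0,0,1],[0,0,-0.19,0,0,0,1],[0,0,-0.25,0,0,0,1],[0,0,-0.3,0,0,0,1],[0,0,-0.33,0,0,0,1],[0,0,-0.33,0,0,0,1]]
  ]
}}

```text
time_s: 77.77
position: [0.4717, -0.379, 0.047]
tcp_rot: [[-0.989, 0.147, 0.002], [0.147, 0.989, -0.002], [-0.002, -0.002, -1.0]]
force: [-0.9, -0.2, -1.6]
opening: 0.136
grasp_force: 29.9
```

Run:
```python
from h import *
s=telemetry.read_state();print(s['position'],s['force'],s['moment'])
for o in brass('side',z=.063):print(o)
```

```text
[ 0.47169445 -0.37902746  0.04698615] [-0.88902608 -0.19306684 -1.64419108] [-0.03213853 -0.07351737  0.06391369]
(np.int32(156), array([ 0.4982, -0.3349]))
(np.int32(131), array([ 0.4057, -0.3559]))
(np.int32(65), array([ 0.4034, -0.3783]))
```

The dish is held with all the spacers (1.6 N). I'll raise it and carry it over, level.

{"name": "carry_out", "arguments": {
  "deltas": [
    [[0,0,-0.03,0,0,0,1],[0,0,-0.08,0,0,0,1],[0,0,-0.16,0,0,0,1],[0,0,-0.26,0,0,0,1],[0,0,-0.38,0,0,0,1],[0,0,-0.5,0,0,0,1],[0,0,-0.62,0,0,0,1],[0,0,-0.72,0,0,0,1],[0,0,-0.78,0,0,0,1],[0,0,-0.8,0,0,0,1]]
  ]
}}

```text
time_s: 78.65
position: [0.4718, -0.3791, 0.1678]
tcp_rot: [[-0.989, 0.147, 0.003], [0.147, 0.989, -0.003], [-0.003, -0.003, -1.0]]
force: [-0.3, -0.2, -1.5]
opening: 0.135
grasp_force: 29.9
```

Run:
```python
from h import *
s=telemetry.read_state();print(s['position'],s['joint_positions'])
```

```text
[ 0.47183815 -0.37911292  0.16778276] [-4.93471812e+01  2.99517306e+01  8.64605239e+01 -2.30750035e-03
  6.33543114e+01 -1.30875590e+02]
```

{"name": "carry_out", "arguments": {
  "deltas": [
    [[-0.02,0.03,0,0,0,0,1],[-0.05,0.1,0,0,0,0,1],[-0.1,0.19,0,0,0,0,1],[-0.15,0.29,0,0,0,0,1],[-0.2,0.4,0,0,0,0,1],[-0.25,0.51,0,0,0,0,1],[-0.31,0.62,0,0,0,0,1],[-0.37,0.73,0,0,0,0,1],[-0.42,0.84,0,0,0,0,1],[-0.478,0.949,0,0,0,0,1]]
  ]
}}

```text
time_s: 79.48
position: [0.5627, -0.2454, 0.1636]
tcp_rot: [[-0.989, 0.147, -0.003], [0.147, 0.989, 0.002], [0.003, 0.002, -1.0]]
force: [0.2, -0.3, -1.0]
opening: 0.132
grasp_force: 29.9
```

{"name": "carry_out", "arguments": {
  "deltas": [
    [[-0.05,0.1,0,0,0,0,1],[-0.1,0.2,0,0,0,0,1],[-0.15,0.3,0,0,0,0,1],[-0.2,0.4,0,0,0,0,1],[-0.25,0.5,0,0,0,0,1],[-0.3,0.6,0,0,0,0,1],[-0.35,0.7,0,0,0,0,1],[-0.4,0.79,0,0,0,0,1],[-0.44,0.87,0,0,0,0,1],[-0.478,0.949,0,0,0,0,1]]
  ]
}}

```text
time_s: 80.32
position: [0.655, -0.1162, 0.1643]
tcp_rot: [[-0.989, 0.147, -0.002], [0.147, 0.989, 0.001], [0.002, 0.0, -1.0]]
force: [-0.6, 0.0, -2.1]
opening: 0.136
grasp_force: 29.9
```

{"name": "carry_out", "arguments": {
  "deltas": [
    [[-0.05,0.1,0,0,0,0,1],[-0.1,0.2,0,0,0,0,1],[-0.15,0.3,0,0,0,0,1],[-0.2,0.41,0,0,0,0,1],[-0.26,0.52,0,0,0,0,1],[-0.32,0.64,0,0,0,0,1],[-0.38,0.76,0,0,0,0,1],[-0.43,0.86,0,0,0,0,1],[-0.46,0.92,0,0,0,0,1],[-0.478,0.949,0,0,0,0,1]]
  ]
}}

```text
time_s: 81.15
position: [0.7475, 0.0146, 0.1651]
tcp_rot: [[-0.989, 0.146, 0.0], [0.146, 0.989, 0.0], [-0.0, 0.0, -1.0]]
force: [-0.0, 0.4, -2.0]
opening: 0.136
grasp_force: 29.9
```

{"name": "carry_out", "arguments": {
  "deltas": [
    [[0,0,0,0,-0.004,0,1],[0,0,0,0,-0.008,0,1],[0,0,0,0,-0.012,0,1],[0,0,0,0,-0.016,0,1],[0,0,0,0,-0.02,0,1],[0,0,0,0,-0.022,0,1],[0,0,0,0,-0.022,0,1],[0,0,0,0,-0.022,0,1],[0,0,0,0,-0.022,0,1],[0,0,0,0,-0.022,0,1]]
  ]
}}

```text
time_s: 81.98
position: [0.7471, 0.0121, 0.1653]
tcp_rot: [[-0.98, 0.148, 0.136], [0.146, 0.989, -0.02], [-0.138, -0.0, -0.99]]
force: [0.3, 0.3, -1.5]
opening: 0.137
grasp_force: 29.9
```

Run:
```python
from h import *
s=telemetry.read_state();print(s['position'],s['joint_positions'],s['tcp_rot'],s['force'])
b=capture('side')[:,:,::-1];np.save('pics/x10side.npy',b)
for o in brass('side'):print(o)
for cc in blobs(b,(0,130,60),(7,255,255),20)+blobs(b,(173,130,60),(180,255,255),20): print('red',cv2.boundingRect(cc))
```

```text
[0.74711443 0.01214113 0.16534479] [ -7.55031082  37.79385552  71.53012615  -0.15108104  62.74728394
 -88.99274736] [[-9.79564944e-01  1.47773843e-01  1.36438309e-01]
 [ 1.46352148e-01  9.89021176e-01 -2.04489969e-02]
 [-1.37962204e-01 -6.30809913e-05 -9.90437492e-01]] [ 0.3324689   0.33166406 -1.45542513]
red (316, 129, 15, 22)
```

```bash
cat > fit.py <<'E'
from h import *
from scipy.optimize import least_squares
D=[(30.272,82.1515,.22546,.58211,.18767,0),(42.877,108.488,.50014,0,-.03283,0),(29.952,86.461,.47184,-.37911,.16778,0),(37.794,71.530,.74711,.01214,.16534,7.92)]
def fk(p,q2,q3,th):
    a,b,e,h,l=p;q2,s,th=np.radians([q2,q2+q3,th])
    return np.array([a*np.sin(q2)+b*np.sin(s)+e*np.cos(s)+l*np.sin(th),h+a*np.cos(q2)+b*np.cos(s)-e*np.sin(s)-l*np.cos(th)])
def res(p): return np.concatenate([fk(p,q2,q3,t)-[np.sqrt(x*x+y*y-.111**2),z] for q2,q3,x,y,z,t in D])
r=least_squares(res,[.42,.42,.02,.3,.3]);P=r.x
if __name__=='__main__':
    print(P,np.abs(r.fun).max())
    F=np.array([.6135,.032]);c,s=np.cos(np.radians(-8.5)),np.sin(np.radians(-8.5));d=np.array([c,s])
    for off in(.015,):
      for th in range(0,80,10):
        t=np.radians(th);H=.185 if th<20 else .178
        g=off+.1195*np.cos(t)-.033*np.sin(t);gz=H+.1195*np.sin(t)+.033*np.cos(t)
        # tip and reported (tool-fixed bias 33.5mm): rep = G + (.0187+.0335) tool_z
        k=.0187+.0335; x,y=F+d*(g+k*np.sin(t)); z=gz-k*np.cos(t)
        R=np.sqrt(x*x+y*y-.111**2)
        o=least_squares(lambda q:fk(P,q[0],q[1],th)-[R,z],[30,80])
        q2,q3=o.x;print(th,np.round([x,y,z],4),'q',np.round([q2,q3,180-th-q2-q3],1),o.cost<1e-9)
E
python3 fit.py
```

```text
[0.58789337 0.39208412 0.11412898 0.27187454 0.33682106] 0.0011036720144056433
0 [0.7465 0.0121 0.1658] q [41.4 63.5 75.2] True
10 [0.748  0.0119 0.1868] q [35.8 72.3 61.9] True
20 [0.7459 0.0122 0.2008] q [31.3 81.5 47.2] True
30 [0.7402 0.0131 0.2211] q [27.2 90.3 32.5] True
40 [0.7311 0.0144 0.2401] q [24.2 99.  16.8] True
50 [0.7189 0.0163 0.2572] q [ 22.7 107.6  -0.3] True
60 [0.7039 0.0185 0.2719] q [ 23.4 115.7 -19.1] True
70 [0.6866 0.0211 0.2837] q [ 26.9 123.4 -40.3] True
```

The in-plane tilt would run joint 5 into its limit near 49°. I'll level the dish and turn it to heading −90°, where the wrist has room.

{"name": "carry_out", "arguments": {
  "deltas": [
    [[0,0,0,0,0.004,0,1],[0,0,0,0,0.008,0,1],[0,0,0,0,0.012,0,1],[0,0,0,0,0.016,0,1],[0,0,0,0,0.02,0,1],[0,0,0,0,0.022,0,1],[0,0,0,0,0.022,0,1],[0,0,0,0,0.022,0,1],[0,0,0,0,0.022,0,1],[0,0,0,0,0.022,0,1]]
  ]
}}

```text
time_s: 82.92
position: [0.7464, 0.0126, 0.1653]
tcp_rot: [[-0.989, 0.147, -0.0], [0.147, 0.989, 0.0], [0.0, 0.0, -1.0]]
force: [0.7, 0.7, -1.8]
opening: 0.136
grasp_force: 29.9
```

{"name": "carry_out", "arguments": {
  "deltas": [
    [[0.02,-0.02,0,0,0,0.006,1],[0.05,-0.06,0,0,0,0.016,1],[0.1,-0.12,0,0,0,0.03,1],[0.15,-0.18,0,0,0,0.045,1],[0.2,-0.24,0,0,0,0.06,1],[0.26,-0.3,0,0,0,0.076,1],[0.31,-0.36,0,0,0,0.092,1],[0.35,-0.41,0,0,0,0.105,1],[0.382,-0.443,0,0,0,0.1132,1],[0.382,-0.443,0,0,0,0.1132,1]]
  ]
}}

```text
time_s: 83.75
position: [0.6789, -0.0458, 0.1656]
tcp_rot: [[-0.652, 0.759, -0.001], [0.759, 0.652, -0.0], [0.0, -0.001, -1.0]]
force: [-0.9, 0.1, -1.6]
opening: 0.133
grasp_force: 29.9
```

{"name": "carry_out", "arguments": {
  "deltas": [
    [[0,-0.03,0,0,0,0.006,1],[0,-0.08,0,0,0,0.016,1],[0,-0.15,0,0,0,0.03,1],[0,-0.23,0,0,0,0.045,1],[0,-0.31,0,0,0,0.06,1],[0,-0.39,0,0,0,0.076,1],[0,-0.47,0,0,0,0.092,1],[0,-0.54,0,0,0,0.105,1],[0,-0.585,0,0,0,0.1132,1],[0,-0.585,0,0,0,0.1132,1]]
  ]
}}

```text
time_s: 84.58
position: [0.613, -0.1027, 0.1656]
tcp_rot: [[-0.0, 1.0, -0.0], [1.0, 0.0, -0.0], [-0.0, -0.0, -1.0]]
force: [-0.3, -0.2, -1.2]
opening: 0.135
grasp_force: 29.9
```

{"name": "carry_out", "arguments": {
  "deltas": [
    [[0,0,0,0,0,0,1],[0,0,0,0,0,0,1],[0,0,0,0,0,0,1],[0,0,0,0,0,0,1],[0,0,0,0,-0.005,0,1],[0,0,0,0,-0.01,0,1],[0,0,0,0,-0.016,0,1],[0,0,0,0,-0.022,0,1],[0,0,0,0,-0.028,0,1],[0,0,0,0,-0.028,0,1]]
  ]
}}

```text
time_s: 85.42
position: [0.6136, -0.1001, 0.1649]
tcp_rot: [[-0.003, 1.0, -0.0], [0.985, 0.003, -0.175], [-0.175, -0.001, -0.985]]
force: [0.5, -0.5, -2.3]
opening: 0.135
grasp_force: 29.9
```

Run:
```python
from h import *
np.set_printoptions(precision=4,suppress=True)
s=telemetry.read_state();print(s['position'],s['joint_positions'],s['tcp_rot'],s['force'])
b=capture('side')[:,:,::-1];np.save('pics/x11side.npy',b)
R=s['tcp_rot']
for bias in(s['position']-.0335*R[:,2],s['position']+[0,0,.0335]):
  G=bias-.0187*R[:,2];dx,dy,dz=-R[:,0],R[:,1],-R[:,2]
  Q=[proj('side',G+dx*x+dy*y+dz*z) for x in(-.017,.017) for y in(-.006,.006) for z in(-.02,.013)]
  print(np.min(Q,0),np.max(Q,0),'lip',G-.1195*dx-.033*dz)
for cc in blobs(b,(0,130,60),(7,255,255),20)+blobs(b,(173,130,60),(180,255,255),20): print('red',cv2.boundingRect(cc))
```

```text
[ 0.6136 -0.1001  0.1649] [-14.1957  31.3377  85.2425 -11.1248  61.4146  -9.2144] [[-0.0032  1.     -0.0005]
 [ 0.9846  0.0031 -0.1746]
 [-0.1746 -0.001  -0.9846]] [ 0.4769 -0.5259 -2.2561]
[301.1113 169.7846] [317.6098 192.3132] lip [0.6133 0.021  0.1629]
[302.9301 171.0449] [319.4887 193.6687] lip [0.6132 0.0151 0.1634]
red (305, 174, 12, 26)
```

```bash
cat > pour.py <<'E'
from h import *
import sys
np.set_printoptions(precision=4,suppress=True)
def goal(th,lip,k=.0187+.0335):
    t=np.radians(th);d=np.array([0,-1,0]);u=np.array([0,0,1])
    xd=np.cos(t)*d+np.sin(t)*u;zd=-np.sin(t)*d+np.cos(t)*u
    return np.array(lip)+.1195*xd+.033*zd-k*zd
def deltas(p,th0,th1,lip):
    t=np.radians(th0);d=np.array([0,-1,0]);u=np.array([0,0,1])
    xd=np.cos(t)*d+np.sin(t)*u;zd=-np.sin(t)*d+np.cos(t)*u
    v=goal(th1,lip)-p;return np.round([-xd@v/.15,v[0]/.15,-zd@v/.15,-(th1-th0)/360],3)
p=np.array([.6135,-.1005,.1655]);th0=10.08
for th,lip in((25,[.6135,.017,.185]),(36,[.6135,.017,.180]),(48,[.6135,.017,.178]),(60,[.6135,.017,.176]),(70,[.6135,.017,.176])):
    print(th,deltas(p,th0,th,lip),goal(th,lip));p=goal(th,lip);th0=th
E
python3 pour.py
```

```text
25 [-0.054  0.    -0.347 -0.041] [ 0.6135 -0.0994  0.2181]
36 [ 0.004  0.    -0.124 -0.031] [ 0.6135 -0.091   0.2347]
48 [-0.001  0.    -0.158 -0.033] [ 0.6135 -0.0772  0.254 ]
60 [ 0.001  0.    -0.16  -0.033] [ 0.6135 -0.0594  0.2699]
70 [-0.01   0.    -0.14  -0.028] [ 0.6135 -0.0419  0.2817]
```

{"name": "carry_out", "arguments": {
  "deltas": [
    [[-0.005,0,-0.04,0,-0.004,0,1],[-0.01,0,-0.1,0,-0.01,0,1],[-0.02,0,-0.16,0,-0.016,0,1],[-0.03,0,-0.21,0,-0.022,0,1],[-0.04,0,-0.26,0,-0.028,0,1],[-0.045,0,-0.3,0,-0.034,0,1],[-0.05,0,-0.33,0,-0.038,0,1],[-0.054,0,-0.347,0,-0.041,0,1],[-0.054,0,-0.347,0,-0.041,0,1],[-0.054,0,-0.347,0,-0.041,0,1]]
  ]
}}

```text
time_s: 86.3
position: [0.6138, -0.101, 0.2177]
tcp_rot: [[-0.0, 1.0, -0.0], [0.908, 0.0, -0.419], [-0.419, -0.0, -0.908]]
force: [-0.7, -0.3, -2.0]
opening: 0.137
grasp_force: 29.9
```

{"name": "carry_out", "arguments": {
  "deltas": [
    [[0,0,-0.012,0,-0.003,0,1],[0,0,-0.024,0,-0.006,0,1],[0,0,-0.036,0,-0.009,0,1],[0,0,-0.05,0,-0.012,0,1],[0,0,-0.064,0,-0.016,0,1],[0,0,-0.08,0,-0.02,0,1],[0,0,-0.096,0,-0.024,0,1],[0.004,0,-0.112,0,-0.028,0,1],[0.004,0,-0.124,0,-0.031,0,1],[0.004,0,-0.124,0,-0.031,0,1]]
  ]
}}

```text
time_s: 87.13
position: [0.6138, -0.0915, 0.2341]
tcp_rot: [[-0.002, 1.0, 0.0], [0.809, 0.002, -0.588], [-0.588, -0.001, -0.809]]
force: [0.2, -0.3, -2.0]
opening: 0.133
grasp_force: 29.9
```

```bash
cat > chk.py <<'E'
from h import *
np.set_printoptions(precision=4,suppress=True)
s=telemetry.read_state();print(s['position'],s['joint_positions'],s['force'])
b=capture('side')[:,:,::-1];np.save('pics/chk.npy',b)
R=s['tcp_rot']
for bias in(s['position']-.0335*R[:,2],s['position']+[0,0,.0335]):
  G=bias-.0187*R[:,2];dx,dy,dz=-R[:,0],R[:,1],-R[:,2]
  Q=[proj('side',G+dx*x+dy*y+dz*z) for x in(-.017,.017) for y in(-.006,.006) for z in(-.04,.013)]
  lip=G-.1195*dx-.033*dz
  print(np.min(Q,0),np.max(Q,0),'lip',lip,[proj('side',lip+dy*y) for y in(-.03,.03)])
for cc in blobs(b,(0,130,60),(7,255,255),20)+blobs(b,(173,130,60),(180,255,255),20): print('red',cv2.boundingRect(cc))
for cc in blobs(b,(45,90,50),(85,255,255)): print('g',cv2.boundingRect(cc))
for o in brass('side',z=.18):print(o)
E
python3 chk.py
```

```text
[ 0.6138 -0.0915  0.2341] [ -0.2598  31.2974  83.5194 -38.7564  69.9841  14.9037] [ 0.1617 -0.2501 -2.0024]
[291.6273 139.6098] [314.715  168.5435] lip [0.6135 0.0165 0.1794] [array([266.1106, 172.5394]), array([288.3301, 162.2946])]
[297.8644 141.6644] [321.4068 170.9779] lip [ 0.6135 -0.0032  0.1858] [array([271.4772, 174.8596]), array([293.8879, 164.4168])]
red (298, 140, 16, 30)
g (253, 306, 30, 21)
g (240, 158, 58, 38)
g (266, 129, 18, 13)
g (345, 0, 215, 145)
```

The fin matches the tool-fixed offset, so the lip is over the mouth and nothing has poured yet. I'll keep tipping slowly.

{"name": "carry_out", "arguments": {
  "deltas": [
    [[0,0,-0.015,0,-0.003,0,1],[0,0,-0.03,0,-0.006,0,1],[0,0,-0.045,0,-0.009,0,1],[0,0,-0.06,0,-0.012,0,1],[0,0,-0.075,0,-0.016,0,1],[0,0,-0.095,0,-0.02,0,1],[0,0,-0.115,0,-0.024,0,1],[0,0,-0.135,0,-0.028,0,1],[0,0,-0.15,0,-0.031,0,1],[0,0,-0.158,0,-0.033,0,1]]
  ]
}}

```text
time_s: 88.07
position: [0.6139, -0.0781, 0.2537]
tcp_rot: [[-0.001, 1.0, 0.001], [0.67, 0.001, -0.743], [-0.743, -0.0, -0.67]]
force: [-0.4, 0.1, -1.2]
opening: 0.134
grasp_force: 29.9
```

{"name": "carry_out", "arguments": {
  "deltas": [
    [[0,0,0,0,0,0,1],[0,0,0,0,0,0,1],[0,0,0,0,0,0,1],[0,0,0,0,0,0,1],[0,0,0,0,0,0,1],[0,0,0,0,0,0,1],[0,0,0,0,0,0,1],[0,0,0,0,0,0,1],[0,0,0,0,0,0,1],[0,0,0,0,0,0,1]]
  ]
}}

```text
time_s: 88.9
position: [0.6138, -0.0787, 0.2538]
tcp_rot: [[-0.0, 1.0, 0.0], [0.671, 0.0, -0.742], [-0.742, 0.0, -0.671]]
force: [-0.3, 0.4, -0.9]
opening: 0.134
grasp_force: 29.9
```

{"name": "carry_out", "arguments": {
  "deltas": [
    [[0,0,-0.015,0,-0.003,0,1],[0,0,-0.03,0,-0.006,0,1],[0,0,-0.045,0,-0.009,0,1],[0,0,-0.06,0,-0.012,0,1],[0,0,-0.075,0,-0.016,0,1],[0,0,-0.095,0,-0.02,0,1],[0,0,-0.115,0,-0.024,0,1],[0,0,-0.135,0,-0.028,0,1],[0,0,-0.15,0,-0.031,0,1],[0,0,-0.16,0,-0.033,0,1]]
  ]
}}

```text
time_s: 89.73
position: [0.6138, -0.0603, 0.2696]
tcp_rot: [[-0.001, 1.0, 0.001], [0.502, 0.001, -0.865], [-0.865, -0.001, -0.502]]
force: [0.5, 0.2, -0.7]
opening: 0.135
grasp_force: 29.9
```

{"name": "carry_out", "arguments": {
  "deltas": [
    [[0,0,0,0,0,0,1],[0,0,0,0,0,0,1],[0,0,0,0,0,0,1],[0,0,0,0,0,0,1],[0,0,0,0,0,0,1],[0,0,0,0,0,0,1],[0,0,0,0,0,0,1],[0,0,0,0,0,0,1],[0,0,0,0,0,0,1],[0,0,0,0,0,0,1]]
  ]
}}

```text
time_s: 90.57
position: [0.6138, -0.061, 0.2699]
tcp_rot: [[-0.0, 1.0, 0.0], [0.504, 0.0, -0.864], [-0.864, 0.0, -0.504]]
force: [0.7, 0.2, -0.9]
opening: 0.134
grasp_force: 29.9
```

```bash
python3 chk.py
```

```text
[ 0.6138 -0.061   0.2699] [ 10.9931  38.3176  81.6841 -58.5617  83.7223  31.2126] [ 0.67    0.1523 -0.8512]
[278.6107 118.223 ] [302.8179 150.5552] lip [0.6138 0.0158 0.1763] [array([266.4051, 173.7602]), array([288.6119, 163.5084])]
[287.4106 117.499 ] [312.6147 150.749 ] lip [ 0.6138 -0.0131  0.193 ] [array([274.3044, 174.5416]), array([296.892, 164.012])]
red (305, 149, 6, 7)
red (283, 120, 19, 32)
g (253, 306, 30, 21)
g (239, 158, 59, 39)
g (252, 118, 32, 24)
g (287, 101, 22, 21)
g (345, 0, 215, 146)
```

The wrist force fell to the empty dish's weight (0.85 N), so everything has poured. I'll level the dish and back it off to look into the funnel.

Run:
```python
from pour import *
p=np.array([.6138,-.061,.2699]);a=goal(30,[.6135,-.01,.2]);b=goal(0,[.6135,-.10,.2])
print(deltas(p,60,30,[.6135,-.01,.2]),a);print(deltas(a,30,0,[.6135,-.10,.2]),b)
```

```text
25 [-0.054  0.    -0.347 -0.041] [ 0.6135 -0.0994  0.2181]
36 [ 0.004  0.    -0.124 -0.031] [ 0.6135 -0.091   0.2347]
48 [-0.001  0.    -0.158 -0.033] [ 0.6135 -0.0772  0.254 ]
60 [ 0.001  0.    -0.16  -0.033] [ 0.6135 -0.0594  0.2699]
70 [-0.01   0.    -0.14  -0.028] [ 0.6135 -0.0419  0.2817]
[-0.052 -0.002  0.448  0.083] [ 0.6135 -0.1231  0.2431]
[-0.349  0.     0.681  0.083] [ 0.6135 -0.2195  0.1808]
```

{"name": "carry_out", "arguments": {
  "deltas": [
    [[-0.01,0,0.03,0,0.006,0,1],[-0.015,0,0.09,0,0.018,0,1],[-0.02,0,0.16,0,0.03,0,1],[-0.03,0,0.23,0,0.043,0,1],[-0.04,0,0.3,0,0.056,0,1],[-0.045,0,0.37,0,0.069,0,1],[-0.05,0,0.42,0,0.078,0,1],[-0.052,0,0.448,0,0.083,0,1],[-0.052,0,0.448,0,0.083,0,1],[-0.052,0,0.448,0,0.083,0,1]]
  ]
}}

```text
time_s: 91.5
position: [0.6134, -0.1236, 0.243]
tcp_rot: [[0.001, 1.0, -0.001], [0.867, -0.001, -0.499], [-0.499, -0.0, -0.867]]
force: [-0.4, -1.0, -0.4]
opening: 0.138
grasp_force: 29.9
```

{"name": "carry_out", "arguments": {
  "deltas": [
    [[-0.02,0,0.04,0,0.006,0,1],[-0.07,0,0.14,0,0.018,0,1],[-0.12,0,0.25,0,0.03,0,1],[-0.18,0,0.36,0,0.043,0,1],[-0.24,0,0.47,0,0.056,0,1],[-0.29,0,0.57,0,0.069,0,1],[-0.33,0,0.64,0,0.078,0,1],[-0.349,0,0.681,0,0.083,0,1],[-0.349,0,0.681,0,0.083,0,1],[-0.349,0,0.681,0,0.083,0,1]]
  ]
}}

```text
time_s: 92.33
position: [0.6133, -0.2186, 0.1792]
tcp_rot: [[-0.0, 1.0, -0.002], [1.0, 0.0, 0.0], [0.0, -0.002, -1.0]]
force: [0.2, 0.6, -0.9]
opening: 0.137
grasp_force: 29.9
```

Run:
```python
from h import *
s=telemetry.read_state();print(s['position'],s['tcp_rot'],s['force'])
t=capture('top')[:,:,::-1];b=capture('side')[:,:,::-1];np.save('pics/x12top.npy',t);np.save('pics/x12side.npy',b)
f=lambda i,u,v,w,h,k:cv2.resize(i[v:v+h,u:u+w],None,fx=k,fy=k,interpolation=cv2.INTER_CUBIC)
cv2.imwrite('pics/c10.png',np.hstack([f(t,235,150,70,90,5.56),f(b,225,120,80,100,5)]))
```

```text
[ 0.61330813 -0.21864316  0.17921478] [[-6.56384385e-05  9.99996908e-01 -2.48601566e-03]
 [ 9.99999970e-01  6.62196353e-05  2.33704867e-04]
 [ 2.33868767e-04 -2.48600025e-03 -9.99996883e-01]] [ 0.18575205  0.62876761 -0.93616617]
```

View pics/c10.png

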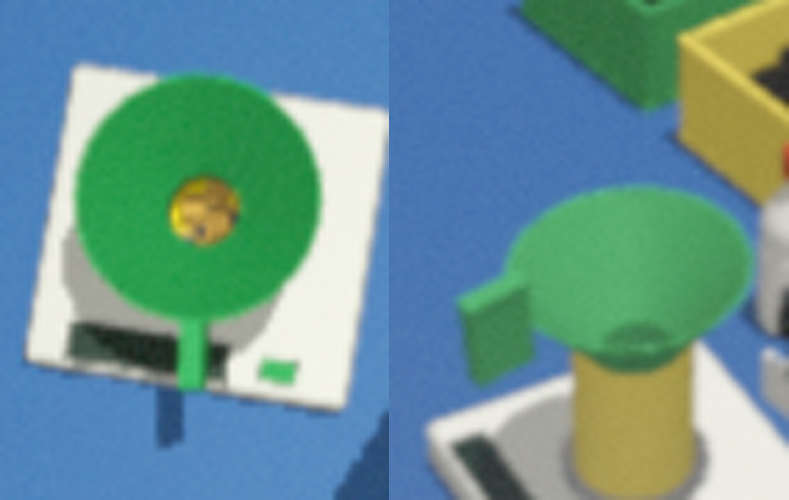

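The crop shows brass pieces at the jar's bottom through the spout (205,210), the funnel cone empty and the funnel upright. Next I'll return the dish to its mat.

{"name": "carry_out", "arguments": {
  "deltas": [
    [[-0.03,-0.03,0,0,0,-0.008,1],[-0.1,-0.09,0,0,0,-0.022,1],[-0.18,-0.16,0,0,0,-0.038,1],[-0.26,-0.23,0,0,0,-0.055,1],[-0.34,-0.31,0,0,0,-0.072,1],[-0.42,-0.38,0,0,0,-0.09,1],[-0.49,-0.44,0,0,0,-0.105,1],[-0.529,-0.475,0,0,0,-0.1132,1],[-0.529,-0.475,0,0,0,-0.1132,1],[-0.529,-0.475,0,0,0,-0.1132,1]]
  ]
}}

```text
time_s: 93.27
position: [0.5431, -0.2971, 0.1808]
tcp_rot: [[-0.653, 0.757, 0.0], [0.757, 0.653, -0.0], [-0.0, 0.0, -1.0]]
force: [0.4, 0.5, -1.4]
opening: 0.138
grasp_force: 29.9
```

{"name": "carry_out", "arguments": {
  "deltas": [
    [[-0.01,-0.05,0,0,0,-0.008,1],[-0.02,-0.14,0,0,0,-0.022,1],[-0.03,-0.24,0,0,0,-0.038,1],[-0.04,-0.34,0,0,0,-0.055,1],[-0.055,-0.45,0,0,0,-0.072,1],[-0.07,-0.56,0,0,0,-0.09,1],[-0.085,-0.65,0,0,0,-0.105,1],[-0.091,-0.705,0,0,0,-0.1132,1],[-0.091,-0.705,0,0,0,-0.1132,1],[-0.091,-0.705,0,0,0,-0.1132,1]]
  ]
}}

```text
time_s: 94.1
position: [0.4722, -0.377, 0.1804]
tcp_rot: [[-0.989, 0.149, 0.001], [0.149, 0.989, 0.0], [-0.0, 0.0, -1.0]]
force: [0.1, 0.9, -1.4]
opening: 0.134
grasp_force: 29.9
```

{"name": "carry_out", "arguments": {
  "deltas": [
    [[0,0,0.05,0,0,0,1],[0,0,0.15,0,0,0,1],[0,0,0.28,0,0,0,1],[0,0,0.42,0,0,0,1],[0,0,0.56,0,0,0,1],[0,0,0.7,0,0,0,1],[0,0,0.83,0,0,0,1],[0,0,0.93,0,0,0,1],[0,0,0.98,0,0,0,1],[0,0,1,0,0,0,1]]
  ]
}}

```text
time_s: 94.93
position: [0.4712, -0.3762, 0.0285]
tcp_rot: [[-0.989, 0.147, -0.002], [0.147, 0.989, 0.003], [0.002, 0.002, -1.0]]
force: [0.2, -0.6, -0.7]
opening: 0.135
grasp_force: 29.9
```

Run:
```python
from h import *
s=telemetry.read_state();print(s['position'],s['tcp_rot'],s['force'])
```

```text
[ 0.4712463  -0.37619629  0.02846098] [[-0.98912257  0.14708019 -0.00199032]
 [ 0.14707498  0.98912205  0.00255191]
 [ 0.002344    0.00223142 -0.99999476]] [ 0.22407517 -0.63332997 -0.69037989]
```

{"name": "carry_out", "arguments": {
  "deltas": [
    [[0,0,0.03,0,0,0,1],[0,0,0.07,0,0,0,1],[0,0,0.12,0,0,0,1],[0,0,0.16,0,0,0,1],[0,0,0.19,0,0,0,1],[0,0,0.21,0,0,0,1],[0,0,0.22,0,0,0,1],[0,0,0.227,0,0,0,1],[0,0,0.227,0,0,0,1],[0,0,0.227,0,0,0,1]]
  ]
}}

```text
time_s: 95.77
position: [0.4715, -0.3781, -0.0036]
tcp_rot: [[-0.989, 0.147, 0.0], [0.147, 0.989, -0.0], [-0.0, -0.0, -1.0]]
force: [0.0, 0.3, -1.4]
opening: 0.135
grasp_force: 29.9
```

{"name": "carry_out", "arguments": {
  "deltas": [
    [[0,0,0,0,0,0,0.6],[0,0,0,0,0,0,0.4],[0,0,0,0,0,0,0.1],[0,0,0,0,0,0,0.1],[0,0,0,0,0,0,0.1],[0,0,0,0,0,0,0.1],[0,0,-0.04,0,0,0,0.1],[0,0,-0.12,0,0,0,0.1],[0,0,-0.24,0,0,0,0.1],[0,0,-0.4,0,0,0,0.1]]
  ]
}}

```text
time_s: 96.6
position: [0.4706, -0.3771, 0.0564]
tcp_rot: [[-0.989, 0.148, -0.002], [0.148, 0.989, 0.002], [0.002, 0.002, -1.0]]
force: [1.0, -0.7, 0.4]
opening: 0.449
grasp_force: 0.0
```

{"name": "carry_out", "arguments": {
  "deltas": [
    [[0,0,-0.15,0,0,-0.005,0.1],[0,0,-0.3,0,0,-0.01,0.1],[0,0,-0.45,0,0,-0.015,0.1],[0,0,-0.6,0,0,-0.02,0.1],[0,0,-0.75,0,0,-0.0236,0.1],[0,0,-0.87,0,0,-0.0236,0.1],[0,0,-0.87,0,0,-0.0236,0.1],[0,0,-0.87,0,0,-0.0236,0.1],[0,0,-0.87,0,0,-0.0236,0.1],[0,0,-0.87,0,0,-0.0236,0.1]]
  ]
}}

```text
time_s: 97.43
position: [0.4706, -0.3771, 0.1856]
tcp_rot: [[-1.0, -0.0, -0.002], [-0.0, 1.0, 0.002], [0.002, 0.002, -1.0]]
force: [-0.3, 0.1, 0.3]
opening: 0.453
grasp_force: 0.0
```

Run:
```python
from h import *
s=telemetry.read_state();print(s['position'],s['tcp_rot'][:,1],s['force'])
b=capture('side')[:,:,::-1];np.save('pics/x13side.npy',b)
c,sn=np.cos(np.radians(-8.5)),np.sin(np.radians(-8.5))
o=[.471,-.378];P=[proj('side',np.array([o[0]+c*x-sn*y,o[1]+sn*x+c*y,z])) for x in(-.017,.017) for y in(-.006,.006) for z in(.025,.061)]
print('exp',np.min(P,0),np.max(P,0))
for cc in blobs(b,(0,130,60),(7,255,255),20): print('red',cv2.boundingRect(cc))
for cc in blobs(b,(45,90,50),(85,255,255)): print('g',cv2.boundingRect(cc))
for o in brass('side'):print(o)
```

```text
[ 0.47063882 -0.37705908  0.18556473] [-2.41595562e-04  9.99997835e-01  2.06674279e-03] [-0.33897343  0.14762656  0.31841345]
exp [333.9523507  355.20442362] [355.38188033 379.25994434]
red (335, 363, 19, 20)
g (253, 306, 30, 21)
g (473, 301, 22, 20)
g (239, 157, 59, 40)
g (345, 0, 215, 146)
```

{"name": "carry_out", "arguments": {
  "deltas": [
    [[-0.02,0.1,0,0,0,0,0.1],[-0.04,0.25,0,0,0,0,0.1],[-0.07,0.4,0,0,0,0,0.1],[-0.1,0.55,0,0,0,0,0.1],[-0.13,0.7,0,0,0,0,0.1],[-0.16,0.85,0,0,0,0,0.1],[-0.16,0.916,0,0,0,0,0.1],[-0.16,0.916,0,0,0,0,0.1],[-0.16,0.916,0,0,0,0,0.1],[-0.16,0.916,0,0,0,0,0.1]]
  ]
}}

```text
time_s: 98.37
position: [0.4955, -0.2415, 0.1867]
tcp_rot: [[-1.0, -0.0, 0.0], [-0.0, 1.0, -0.001], [-0.0, -0.001, -1.0]]
force: [-0.2, 0.1, -0.0]
opening: 0.449
grasp_force: 0.0
```

{"name": "carry_out", "arguments": {
  "deltas": [
    [[-0.02,0.1,0,0,0,0,0.1],[-0.04,0.25,0,0,0,0,0.1],[-0.07,0.4,0,0,0,0,0.1],[-0.1,0.55,0,0,0,0,0.1],[-0.13,0.7,0,0,0,0,0.1],[-0.16,0.85,0,0,0,0,0.1],[-0.16,0.916,0,0,0,0,0.1],[-0.16,0.916,0,0,0,0,0.1],[-0.16,0.916,0,0,0,0,0.1],[-0.16,0.916,0,0,0,0,0.1]]
  ]
}}

```text
time_s: 99.2
position: [0.5195, -0.1047, 0.1868]
tcp_rot: [[-1.0, 0.001, 0.0], [0.001, 1.0, -0.001], [-0.0, -0.001, -1.0]]
force: [0.7, 0.3, -0.5]
opening: 0.453
grasp_force: 0.0
```

{"name": "carry_out", "arguments": {
  "deltas": [
    [[-0.02,0.1,0,0,0,0,0.1],[-0.04,0.25,0,0,0,0,0.1],[-0.07,0.4,0,0,0,0,0.1],[-0.1,0.55,0,0,0,0,0.1],[-0.13,0.7,0,0,0,0,0.1],[-0.16,0.85,0,0,0,0,0.1],[-0.16,0.916,0,0,0,0,0.1],[-0.16,0.916,0,0,0,0,0.1],[-0.16,0.916,0,0,0,0,0.1],[-0.16,0.916,0,0,0,0,0.1]]
  ]
}}

```text
time_s: 100.03
position: [0.5432, 0.0328, 0.1867]
tcp_rot: [[-1.0, 0.001, -0.0], [0.001, 1.0, -0.001], [0.0, -0.001, -1.0]]
force: [0.2, -0.1, 0.6]
opening: 0.45
grasp_force: 0.0
```

Run:
```python
from h import *
print(telemetry.read_state()['position'])
```

```text
[0.54324475 0.03277014 0.1866557 ]
```

{"name": "carry_out", "arguments": {
  "deltas": [
    [[0,0,0.06,0,0,0,0.1],[0,0,0.14,0,0,0,0.1],[0,0,0.23,0,0,0,0.1],[0,0,0.32,0,0,0,0.1],[0,0,0.4,0,0,0,0.1],[0,0,0.46,0,0,0,0.1],[0,0,0.49,0,0,0,0.1],[0,0,0.505,0,0,0,0.1],[0,0,0.505,0,0,0,0.1],[0,0,0.505,0,0,0,0.1]]
  ]
}}

```text
time_s: 100.87
position: [0.5437, 0.034, 0.1113]
tcp_rot: [[-1.0, -0.0, 0.001], [-0.0, 1.0, -0.0], [-0.001, -0.0, -1.0]]
force: [0.4, 0.4, -0.4]
opening: 0.451
grasp_force: 0.0
```

{"name": "carry_out", "arguments": {
  "deltas": [
    [[0,0,0,0,0,0,0.4],[0,0,0,0,0,0,0.6],[0,0,0,0,0,0,0.7],[0,0,0,0,0,0,0.75],[0,0,0,0,0,0,0.8],[0,0,0,0,0,0,0.9],[0,0,0,0,0,0,1],[0,0,0,0,0,0,1],[0,0,0,0,0,0,1],[0,0,0,0,0,0,1]]
  ]
}}

```text
time_s: 101.7
position: [0.5434, 0.0342, 0.111]
tcp_rot: [[-1.0, -0.0, 0.0], [-0.0, 1.0, -0.0], [-0.0, -0.0, -1.0]]
force: [-0.3, 1.5, 1.0]
opening: 0.112
grasp_force: 30.0
```

{"name": "carry_out", "arguments": {
  "deltas": [
    [[0,0,-0.01,0,0,0,1],[0,0,-0.03,0,0,0,1],[0,0,-0.06,0,0,0,1],[0,0,-0.1,0,0,0,1],[0,0,-0.15,0,0,0,1],[0,0,-0.2,0,0,0,1],[0,0,-0.25,0,0,0,1],[0,0,-0.3,0,0,0,1],[0,0,-0.35,0,0,0,1],[0,0,-0.4,0,0,0,1]]
  ]
}}

```text
time_s: 102.53
position: [0.5433, 0.0343, 0.1719]
tcp_rot: [[-1.0, -0.0, 0.0], [-0.0, 1.0, -0.0], [-0.0, -0.0, -1.0]]
force: [0.2, 0.5, -0.6]
opening: 0.111
grasp_force: 30.0
```

Run:
```python
from h import *
s=telemetry.read_state();print(s['position'],s['force'])
b=capture('side')[:,:,::-1];np.save('pics/x14side.npy',b)
for cc in blobs(b,(45,90,50),(85,255,255)): print('g',cv2.boundingRect(cc))
for cc in blobs(b,(20,100,70),(34,255,255)):print('y',cv2.boundingRect(cc))
```

```text
[0.54333639 0.03429394 0.17194201] [ 0.20141004  0.47223185 -0.55917723]
g (253, 306, 30, 21)
g (238, 154, 15, 21)
g (257, 138, 41, 43)
g (266, 92, 43, 41)
g (345, 0, 215, 145)
y (192, 195, 21, 19)
y (262, 181, 23, 39)
y (283, 114, 64, 54)
```

{"name": "carry_out", "arguments": {
  "deltas": [
    [[0,-0.04,-0.04,0,0,0,1],[0,-0.11,-0.06,0,0,0,1],[0,-0.2,-0.06,0,0,0,1],[0,-0.3,-0.06,0,0,0,1],[0,-0.41,-0.06,0,0,0,1],[0,-0.52,-0.06,0,0,0,1],[0,-0.63,-0.06,0,0,0,1],[0,-0.74,-0.06,0,0,0,1],[0,-0.84,-0.06,0,0,0,1],[-0.01,-0.918,-0.06,0,0,0,1]]
  ]
}}

```text
time_s: 103.42
position: [0.5441, -0.106, 0.1795]
tcp_rot: [[-1.0, 0.002, -0.001], [0.002, 1.0, -0.0], [0.001, -0.0, -1.0]]
force: [-0.2, 0.6, -1.0]
opening: 0.11
grasp_force: 30.0
```

{"name": "carry_out", "arguments": {
  "deltas": [
    [[0,-0.1,0,0,0,0,1],[0,-0.21,0,0,0,0,1],[0,-0.33,0,0,0,0,1],[0,-0.45,0,0,0,0,1],[0,-0.57,0,0,0,0,1],[0,-0.69,0,0,0,0,1],[0,-0.79,0,0,0,0,1],[0,-0.87,0,0,0,0,1],[-0.01,-0.91,0,0,0,0,1],[-0.01,-0.918,0,0,0,0,1]]
  ]
}}

```text
time_s: 104.25
position: [0.5466, -0.2426, 0.1798]
tcp_rot: [[-1.0, 0.001, 0.0], [0.001, 1.0, -0.0], [-0.0, -0.0, -1.0]]
force: [-0.6, 0.9, -1.3]
opening: 0.112
grasp_force: 30.0
```

{"name": "carry_out", "arguments": {
  "deltas": [
    [[0,0,0,0,0,0,1],[0,0,0.05,0,0,0,1],[0,0,0.13,0,0,0,1],[0,0,0.23,0,0,0,1],[0,0,0.34,0,0,0,1],[0,0,0.45,0,0,0,1],[0,0,0.55,0,0,0,1],[0,0,0.62,0,0,0,1],[0,0,0.66,0,0,0,1],[0,0,0.67,0,0,0,1]]
  ]
}}

```text
time_s: 105.08
position: [0.5457, -0.24, 0.0781]
tcp_rot: [[-1.0, -0.001, -0.002], [-0.001, 1.0, 0.002], [0.002, 0.002, -1.0]]
force: [-0.5, 0.4, -1.3]
opening: 0.118
grasp_force: 30.0
```

Run:
```python
from h import *
s=telemetry.read_state();print(s['position'],s['force'])
```

```text
[ 0.54570849 -0.24002406  0.07814684] [-0.52919922  0.44966894 -1.27692785]
```

{"name": "carry_out", "arguments": {
  "deltas": [
    [[0,0,0.02,0,0,0,1],[0,0,0.05,0,0,0,1],[0,0,0.09,0,0,0,1],[0,0,0.13,0,0,0,1],[0,0,0.16,0,0,0,1],[0,0,0.19,0,0,0,1],[0,0,0.205,0,0,0,1],[0,0,0.213,0,0,0,1],[0,0,0.213,0,0,0,1],[0,0,0.213,0,0,0,1]]
  ]
}}

```text
time_s: 105.92
position: [0.5467, -0.2414, 0.0477]
tcp_rot: [[-1.0, -0.0, 0.001], [-0.0, 1.0, -0.0], [-0.001, -0.0, -1.0]]
force: [0.8, -0.0, -0.7]
opening: 0.11
grasp_force: 30.0
```

Run:
```python
from h import *
s=telemetry.read_state();print(s['position'],s['force'],s['moment'])
```

```text
[ 0.54671006 -0.24139796  0.04767896] [ 0.84456415 -0.02850664 -0.74192682] [-0.00874822 -0.03353267 -0.03602872]
```

Seated at the original height. I'll release, lift clear and check everything numerically.

{"name": "carry_out", "arguments": {
  "deltas": [
    [[0,0,0,0,0,0,0.7],[0,0,0,0,0,0,0.5],[0,0,0,0,0,0,0.3],[0,0,0,0,0,0,0.1],[0,0,0,0,0,0,0.1],[0,0,0,0,0,0,0.1],[0,0,0,0,0,0,0.1],[0,0,-0.05,0,0,0,0.1],[0,0,-0.15,0,0,0,0.1],[0,0,-0.3,0,0,0,0.1]]
  ]
}}

```text
time_s: 106.75
position: [0.5449, -0.2402, 0.0916]
tcp_rot: [[-1.0, -0.0, -0.004], [-0.0, 1.0, 0.003], [0.004, 0.003, -1.0]]
force: [0.3, -0.7, 0.1]
opening: 0.449
grasp_force: 0.0
```

{"name": "carry_out", "arguments": {
  "deltas": [
    [[0,0,-0.15,0,0,0,0.1],[0,0,-0.3,0,0,0,0.1],[0,0,-0.45,0,0,0,0.1],[0,0,-0.6,0,0,0,0.1],[0,0,-0.7,0,0,0,0.1],[0.1,0.15,-0.7,0,0,0,0.1],[0.25,0.4,-0.7,0,0,0,0.1],[0.4,0.6,-0.7,0,0,0,0.1],[0.5,0.8,-0.7,0,0,0,0.1],[0.5,0.8,-0.7,0,0,0,0.1]]
  ]
}}

```text
time_s: 107.58
position: [0.4656, -0.1149, 0.1975]
tcp_rot: [[-1.0, -0.003, -0.006], [-0.003, 1.0, 0.005], [0.006, 0.005, -1.0]]
force: [-0.2, -0.5, -0.6]
opening: 0.447
grasp_force: 0.0
```

{"name": "carry_out", "arguments": {
  "deltas": [
    [[0,0.2,0,0,0,0,0.1],[0,0.4,0,0,0,0,0.1],[0,0.6,0,0,0,0,0.1],[0,0.8,0,0,0,0,0.1],[0,0.9,0,0,0,0,0.1],[0,0.9,0,0,0,0,0.1],[0,0.9,0,0,0,0,0.1],[0,0.9,0,0,0,0,0.1],[0,0.9,0,0,0,0,0.1],[0,0.9,0,0,0,0,0.1]]
  ]
}}

```text
time_s: 108.42
position: [0.4716, 0.0127, 0.1976]
tcp_rot: [[-1.0, 0.001, 0.0], [0.001, 1.0, -0.0], [-0.0, -0.0, -1.0]]
force: [0.8, 0.2, -0.4]
opening: 0.451
grasp_force: 0.0
```

Run:
```python
from h import *
print(telemetry.read_state()['position'])
G=((45,90,50),(85,255,255));Y=((20,100,70),(34,255,255));RD=((0,130,60),(7,255,255))
for cam in('top','side'):
    im=capture(cam)[:,:,::-1];np.save('pics/fin'+cam,im);old=np.load(f'pics/{cam[0]}0.npy')
    for n,k in(('g',G),('y',Y),('r',RD)):
        print(cam,n,'now',[cv2.boundingRect(c) for c in blobs(im,*k,20)],'start',[cv2.boundingRect(c) for c in blobs(old,*k,20)])
# brass seen in the jar mouth and elsewhere on the bench (top)
im=np.load('pics/fintop.npy');print('brass bench',brass('top'))
h=cv2.cvtColor(im[176:204,258:286],cv2.COLOR_BGR2HSV)
print(cv2.inRange(h,(6,50,60),(22,255,255)).sum()/255)
```

```text
[0.47159288 0.01274279 0.19756939]
top g now [(349, 248, 11, 22), (357, 168, 43, 54), (130, 75, 55, 50)] start [(349, 248, 11, 22), (357, 167, 43, 54), (130, 75, 55, 50)]
top y now [(207, 223, 21, 20), (260, 177, 23, 26), (188, 75, 52, 50)] start [(207, 223, 21, 20), (182, 185, 26, 24), (188, 74, 52, 51)]
top r now [(422, 240, 12, 14), (243, 126, 7, 8)] start [(421, 239, 12, 15), (243, 126, 7, 8)]
side g now [(253, 306, 30, 21), (322, 247, 62, 48), (252, 92, 57, 50), (345, 0, 215, 146)] start [(253, 306, 30, 21), (322, 247, 62, 47), (252, 92, 57, 50), (345, 0, 215, 146)]
side y now [(192, 195, 21, 18), (262, 180, 24, 39), (283, 114, 63, 54)] start [(192, 195, 21, 18), (209, 152, 23, 34), (283, 114, 64, 54)]
side r now [(335, 357, 20, 26), (305, 148, 6, 8)] start [(334, 357, 20, 26), (304, 148, 7, 8)]
brass bench []
83.0
```

Everything is back where it belongs: the funnel, dish, tape, glue and screwdriver boxes match the start within 1 px. The jar is centred with brass inside and there are no stray spacers. Handing in.

```bash
python3 -c "
from rig import job
print(job.hand_in())"
```

```text
the job is handed in; nothing more can be done
None
```

I handed the job in at about 108 s, and the judging returned no verdict: by my camera and force checks all the spacers are in the jar centred on the pan, the driver is on the pad, the funnel and dish are back in place, and the tape, glue bottle and screwdriver have not moved.

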